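# Pack the choux pyramid into its carrier and stack the order

### The job

Pack the small smooth golden choux buns into the white carrier base: one on each of its six ring seats (one or two are there already), and every bun left over saddled in the hollow between four of them, so that a little pyramid stands. Then lower the clear cover over the buns until it sits fully home round the base, and stack every closed blue-lidded pastry box on the cover, one on another, each with the recesses in its underside fully down over the pair of lugs below. Do not disturb the spice jar or the two piping nozzles standing among the work.

Things in the scene. Friction and masses are not known exactly. Their poses are not given: they have to be found in the camera images.
- carrier: white carrier base, loose, 0.7 kg: plate 162 (x) x 240 (y) x 6 mm, on it a deck 140 x 210 mm, top 16 mm above the underside; origin: centre of the underside, z up. On the deck six ring seats at x = -35, +35 and y = -70, 0, +70 mm: bead rings of 52 mm diameter, 2.5 mm high; a bun's foot stands on the deck inside the ring with 3 mm of play
- cover: clear rectangular cover with a blue foot rim, open below, 0.25 kg: outside 154 (x) x 226 (y) x 104 mm, inside 148 x 220 x 100 mm; origin: centre of its open lower edge, z up. Goes over the deck (4 mm of play each side) and rests on the plate, either way round; long side along the base's long side. Gripped by the pair of lugs on its roof (see cover_top)
- box_a: closed low pastry box, white with blue lid, 0.30 kg, may be absent: 116 (x) x 150 (y) x 58 mm; origin: centre of the underside, z up. Same pair of lugs on the lid as on the cover, same grip. In the underside two recesses at x = -22, +22 mm, 15 x 70 mm, 21 mm deep: the underside comes to lie flat on the roof or lid below, 2.5 mm of play round the lugs
- box_b: a second pastry box like box_a, may be absent
- bun_1: choux bun, small, smooth and golden, 55 g: 62 x 65 mm across the belly (widest 12 to 22 mm above its foot), 51 mm high, flat foot of 38 mm diameter; origin at the centre of the foot, z up; stands on the strip of baking paper (1 mm thick) behind the base at first; pinch it across the belly from above
- bun_2: choux bun like bun_1, also on the paper strip at first
- bun_3: choux bun like bun_1, also on the paper strip at first
- bun_4: choux bun like bun_1, also on the paper strip at first
- bun_5: choux bun like bun_1, also on the paper strip at first
- bun_6: choux bun like bun_1, by itself on a paper offcut at the right at first
- bun_7: choux bun like bun_1, already on the ring seat at x = -35, y = -70 mm of the base at first, or absent
- bun_8: choux bun like bun_1, already on the ring seat at x = -35, y = 0 mm of the base at first, or absent
- bun_9: choux bun like bun_1, already on the ring seat at x = 35, y = -70 mm of the base at first, or absent
- bun_10: choux bun like bun_1, already on the ring seat at x = 35, y = 70 mm of the base at first, or absent
- saddle_1 (a point): where the foot of a bun comes to lie in the hollow between four seated buns: x = 0, y = -35, z = 49.5 mm in the carrier's frame (33.5 mm above the deck)
- saddle_2 (a point): where the foot of a bun comes to lie in the hollow between four seated buns: x = 0, y = 35, z = 49.5 mm in the carrier's frame (33.5 mm above the deck)
- cover_seat (a point): centre of the base at the height of its plate (6 mm): the cover's origin comes here
- cover_top (a point): centre of the cover's roof, 104 mm above its origin: the origin of the lowest box comes here. Beside it two blue lugs at x = -22, +22 mm, each 10 mm wide (x), 64 mm long (y), 18 mm high with a rounded top; their outer faces are 54 mm apart and the pair is the grip: pinch it from above across x, near the roof
- box_a_top (a point): centre of the lid of box_a, between its lugs, 58 mm above its origin
- box_b_top (a point): centre of the lid of box_b, between its lugs, 58 mm above its origin
- spice: spice jar with a black cap, 45 mm wide, 105 mm high, at the back: leave alone; origin under its centre
- nozzle_l: steel piping nozzle, a cone 22 mm wide and 36 mm high, standing left of the base: leave alone; origin under its centre
- nozzle_r: steel piping nozzle, a cone 22 mm wide and 36 mm high, standing right of the base: leave alone; origin under its centre

How it is judged:
By the outcome, as a careful person would: the job done as asked, in the order asked, and still so for the second after the job is handed in, with the robot touching nothing.
Of bun_7, bun_8, bun_9, bun_10 only 1 to 2 are there at a start; the rules pass over those that are not, and their reading is None.
Of box_a, box_b only 1 to 2 are there at a start; the rules pass over those that are not, and their reading is None.
At some moment in a run one of cover, box_a, box_b may be knocked a few centimetres aside while the robot is not near it.
It also fails if it takes over 192 s, if anything falls off the work surface, if the arm or the gripper's body presses on something with over 40 N, if the wrist force passes 120 N, or if a joint passes its speed limit or range.

### The arm

A 6-joint arm with a two-finger parallel gripper is mounted at the origin on a cart in front of the work surface, level with it; the furniture and walls round the work are solid. World frame = base frame: x ahead of the robot, y to its left, z up, the work surface at z = 0. Lengths are in m, angles in rad, forces in N, time in s.
With the tool pointing down it reaches from about 0.25 to 0.775 m from the base axis. Payload 4 kg.
Tool frame: the origin (TCP) lies at the very end of the fingers, on their centre line; the grasp point (between the pads) lies 19 mm behind it (robot.tcp_to_grasp is the distance from the TCP to the grasp point, in m); z points along the fingers, y is the line along which they close (so a half turn about z gives the same grasp; the last joint's range is limited). The gripper opens to 94 mm and grips with 3 to 60 N. Pads are 16 mm wide; open, the fingers measure 119 mm over their backs; the gripper's body (75 mm by 177 mm) begins 78 mm behind the grasp point.
Start: joints at [-1.435, 0.087, 1.371, -0, 1.684, -0.103], TCP at [0.13, -0.534, 0.206] pointing down, gripper open.
Joint ranges: [-3.1, 3.1], [-0.76, 2.03], [0.27, 2.55], [-1.08, 4.22], [0.17, 2.65], [-2.57, 2.57]. Speed limits (rad/s): [2.79, 2.79, 3.14, 3.14, 3.14, 3.14].

### API

Orientations are given as [roll, pitch, yaw] about the fixed x, y, z axes, in that order (R = Rz(yaw) Ry(pitch) Rx(roll)).
In Python, from bench import robot gives the robot as it stands.
- The arm moves only by the shell command python3 nudge.py 'ROWS'. ROWS is one flat JSON list of numbers that holds 1 to 20 rows one after another, with no inner brackets; each row has 5 numbers: the finger opening in m, then dx, dy, dz in units of 20 mm, then a turn about the tool's z in units of 0.1 rad; each row shifts and turns the commanded pose from where the row before left it, along the tool's axes as they then stand; what a row does not reach is not made up. A row lasts 1/12 s, in which the tool goes at most 0.0417 m and 0.125 rad, less where a joint would pass 70% of its speed; a pose out of reach is approached as far as the arm can. The fingers move at their own pace and stop on an object; the grip force is fixed at half the most. Time passes only in rows, so rows that do not move let the fingers close. It prints the time, the measured TCP pose, the force, the opening and the grip force at its end. Input that does not fit is refused with a message, and nothing moves.
- robot.get_obs(): the state, without advancing time (a new reading comes with each control period).
- robot.snapshot(name): name is "side" or "top" or "wrist"; returns a dict with "color" (420x560x3 uint8, blue, green, red), "fx", "fy", "cx", "cy" (pixels), "extrinsics" (4x4, takes a point from world to camera coordinates). Camera axes: x right, y down, z forward; pixel columns grow to the right and rows downward; lengths in m; the calibration is good to about 2 mm. A picture is of the moment at which its call begins. There is no depth.
- robot.close_job(): hands the job in; it is judged then, once.
The state is a dict: "time": time; "joint_positions": joint angles; "qvel": joint speeds; "joint_torque": joint torques, N m; "tool_pos": TCP position; "ee_rot": TCP orientation; "wrist_force": force on the tool from outside, world axes, zero at the start; "wrist_torque": the same for the moment, N m; "width": finger opening in m; "finger_force": force on a finger pad.
Only numpy, scipy, OpenCV 4.12 (cv2) and the standard library are available. Lean on these libraries where they do the work, as an engineer would, in place of code of your own. Each camera call takes 0.05 s, during which the arm holds its last target. There are 200 camera calls.

## Working session

There is one attempt and no reset: what is moved stays moved. The work goes in short steps, Python scripts to look and compute and a shell command to move; the robot and the scene stay as the last step left them, time stands still between calls to the robot, and variables do not carry over. Pictures are saved under pics/ and viewed, at most 17 in all, crops included, and the job is handed in when it is done.

```bash
ls; mkdir -p pics; python3 - <<'E'
from bench import robot
import cv2
for n in("top","side"):
    s=robot.snapshot(n); cv2.imwrite(f"pics/{n}0.png",cv2.resize(s["color"],(800,600),interpolation=cv2.INTER_CUBIC)); print(n,s["fx"],s["cx"],s["cy"],s["extrinsics"].round(4).tolist())
o=robot.get_obs();print({k:o[k] for k in("time","tool_pos","ee_rot","width","wrist_force")})
E
```

```text
bench.py
nudge.py
pics
top 430.8640959450586 282.9833132905885 211.0241620367829 [[0.0206, -0.9997, 0.0146, -0.0202], [-0.9955, -0.0218, -0.0922, 0.5993], [0.0925, -0.0126, -0.9956, 1.4582], [0.0, 0.0, 0.0, 1.0]]
side 415.36507804554265 274.79290742879675 217.2252874181236 [[-0.8874, -0.4608, 0.0152, 0.5317], [-0.3268, 0.6054, -0.7257, 0.2681], [0.3253, -0.6489, -0.6878, 0.927], [0.0, 0.0, 0.0, 1.0]]
{'time': 0.1, 'tool_pos': array([ 0.12999995, -0.53390797,  0.20444351]), 'ee_rot': array([-3.13961628e+00, -1.71220654e-04,  2.38792821e-01]), 'width': 0.09386084602805045, 'wrist_force': array([-0.31323948, -0.58760266, -0.88903337])}
```
View pics/top0.png

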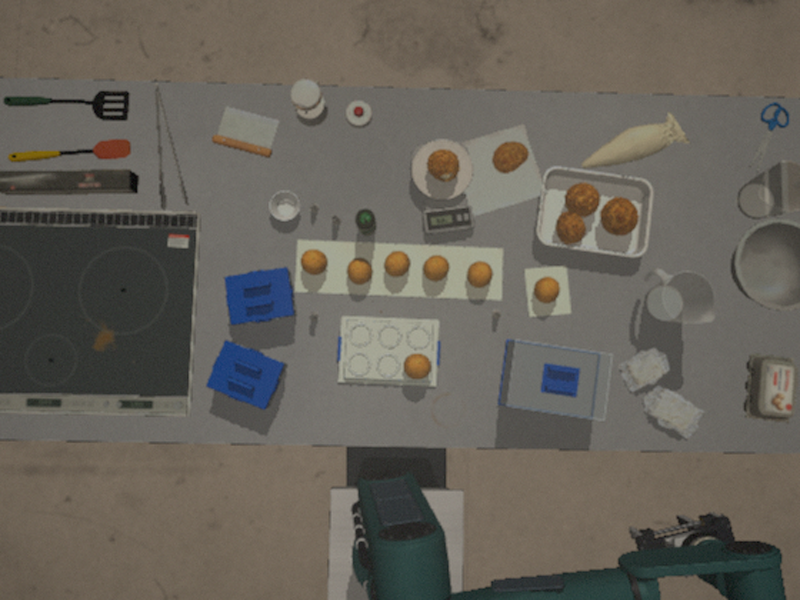

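View pics/side0.png

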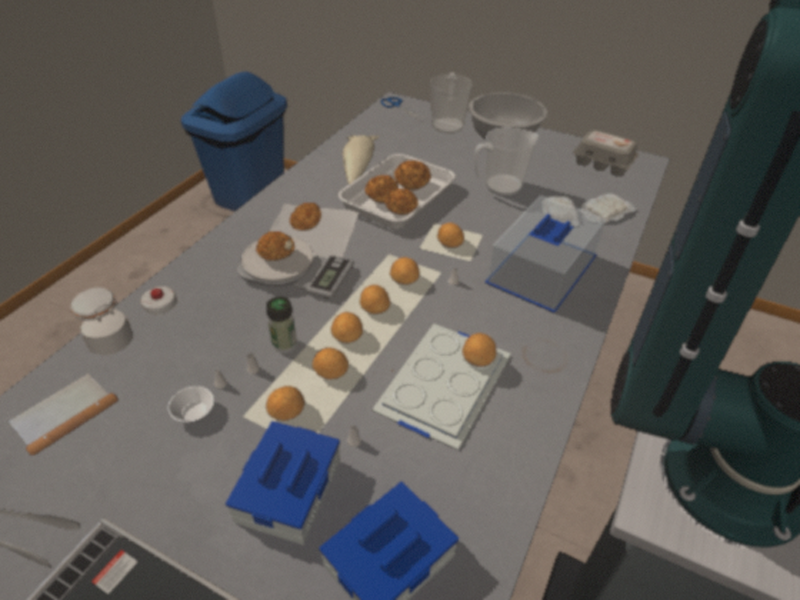

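The overview shows seven smooth buns: five on the strip, one on the offcut at (546,290), and one on the base at (417,366). It also shows two blue boxes at (260,296) and (247,375), and the cover at (555,378). Next I'll write helpers and measure.

```bash
cat > h.py <<'E'
from bench import robot
import numpy as np, cv2
from scipy.spatial.transform import Rotation as R
def w(s,u,v,z):
    E=s["extrinsics"]; d=E[:3,:3].T@np.array([(u-s["cx"])/s["fx"],(v-s["cy"])/s["fy"],1]); c=-E[:3,:3].T@E[:3,3]
    return c+d*(z-c[2])/d[2]
def px(s,p):
    q=s["extrinsics"][:3,:3]@np.array(p)+s["extrinsics"][:3,3]; return q[0]/q[2]*s["fx"]+s["cx"],q[1]/q[2]*s["fy"]+s["cy"]
def crop(s,u0,v0,u1,v1,name):
    c=s["color"][v0:v1,u0:u1]; k=min(800/(u1-u0),600/(v1-v0)); cv2.imwrite("pics/"+name,cv2.resize(c,None,fx=k,fy=k,interpolation=cv2.INTER_CUBIC)); print(name,"scale",k,"off",u0,v0)
def blobs(s,lo,hi,amin=60):
    m=cv2.inRange(cv2.cvtColor(s["color"],cv2.COLOR_BGR2HSV),lo,hi); m=cv2.morphologyEx(m,cv2.MORPH_OPEN,np.ones((3,3)))
    n,_,st,c=cv2.connectedComponentsWithStats(m); return [(c[i],st[i]) for i in range(1,n) if st[i][4]>=amin]
def go(x,y,z,yaw=None):
    o=robot.get_obs(); r=R.from_euler("xyz",o["ee_rot"]); d=r.inv().apply(np.array([x,y,z])-o["tool_pos"]); cy=o["ee_rot"][2]
    t=0 if yaw is None else -((yaw-cy+np.pi/2)%np.pi-np.pi/2)
    c,s_=np.cos(t),np.sin(t); d2=(c*d[0]+s_*d[1],-s_*d[0]+c*d[1])
    print("t %.1f tcp %s yaw %.3f | move %s turn %.3f | xy if turned first %.4f %.4f q6 %.2f"%(o["time"],o["tool_pos"].round(4),cy,d.round(4),t,*d2,o["joint_positions"][5]))
E
python3 - <<'E'
from h import *
s=robot.snapshot("top")
for c,st in blobs(s,(8,110,90),(25,255,255),30): print(c.round(1),st,w(s,*c,.018).round(4))
print("blue")
for c,st in blobs(s,(108,120,50),(125,255,255),20): print(c.round(1),st,w(s,*c,.07).round(4))
crop(s,140,170,440,340,"c1.png")
E
```

```text
[152.3  97.3] [149  95   7   6  35] [0.9949 0.4638 0.018 ]
[172.3 102.6] [157  97  32  12 163] [0.9774 0.3921 0.018 ]
[ 87.7 102.3] [85 98  6 10 50] [0.9708 0.6899 0.018 ]
[356.3 109. ] [345 100  24  20 364] [ 0.9708 -0.261   0.018 ]
[310.1 113.2] [300 105  21  17 296] [ 0.9512 -0.0965  0.018 ]
[ 23.8 108.3] [ 10 106  31   7 147] [0.9436 0.9117 0.018 ]
[408.  137.3] [397 128  22  21 333] [ 0.8726 -0.4452  0.018 ]
[433.9 148.6] [421 139  25  21 381] [ 0.8338 -0.5369  0.018 ]
[399.9 157.3] [391 148  18  22 277] [ 0.7999 -0.4158  0.018 ]
[219.  182.6] [211 175  17  17 225] [0.6953 0.2176 0.018 ]
[277.5 184.2] [270 176  16  17 224] [0.6943 0.0135 0.018 ]
[304.9 187. ] [297 179  17  17 230] [ 0.6865 -0.0824  0.018 ]
[251.2 189.5] [244 182  16  16 212] [0.6735 0.1045 0.018 ]
[335.4 191.6] [328 184  16  17 223] [ 0.6725 -0.1892  0.018 ]
[382.4 202.3] [375 194  16  18 228] [ 0.6388 -0.354   0.018 ]
[291.7 255.9] [283 248  18  17 240] [ 0.4463 -0.0406  0.018 ]
blue
[181.  206.9] [ 158  188   47   39 1499] [0.6021 0.334  0.07  ]
[171.3 262.1] [ 145  239   53   47 1561] [0.4184 0.3582 0.07  ]
[391.6 265.6] [379 255  26  22 444] [ 0.4216 -0.3718  0.07  ]
c1.png scale 2.6666666666666665 off 140 170
```

View pics/c1.png

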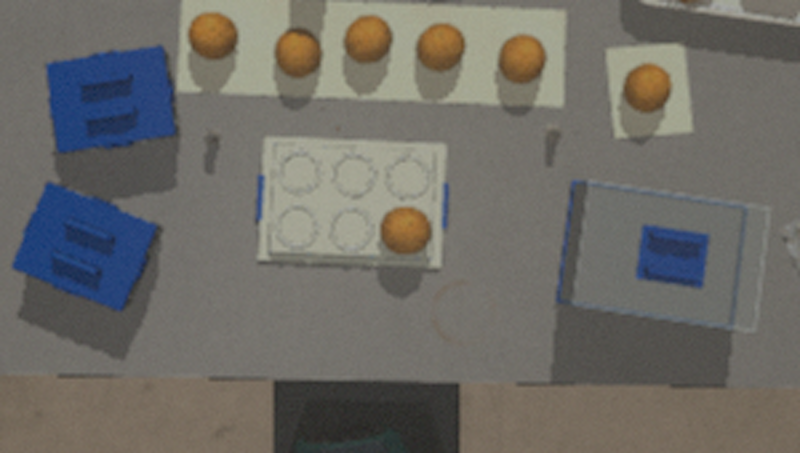

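The rows are not in the units I measure in: shifts go in units of 20 mm and turns go in units of 0.1 rad. I convert before sending: -0.015 m is -0.75, -0.11 rad is -1.1.

```bash
python3 - <<'E'
from h import *
go(.62,-.354,.22,.785)
E
python3 nudge.py '[0.094, 0, 0, -0.75, -1.1, 0.094, 0, 0, 0, -1.1, 0.094, 0, 0, 0, -1.1, 0.094, 0, 0, 0, -1.1, 0.094, 0, 0, 0, -1.06]'
python3 - <<'E'
from h import *
go(.62,-.354,.22,.785)
E
```

```text
t 0.1 tcp [ 0.13   -0.534   0.2046] yaw 0.239 | move [ 0.5186 -0.059  -0.0152] turn -0.546 | xy if turned first 0.4738 0.2190 q6 -0.10
time: 0.57
tool_pos: [0.1301, -0.5342, 0.2201]
ee_rot: [-3.141, -0.0, 0.79]
wrist_force: [-0.2, -0.2, 0.1]
width: 0.0942
finger_force: 0.0
t 0.6 tcp [ 0.1301 -0.5342  0.2201] yaw 0.790 | move [4.728e-01 2.212e-01 2.000e-04] turn 0.005 | xy if turned first 0.4740 0.2188 q6 -0.65
```

To row units: 0.0364 m is 1.82, 0.017 m is 0.85.

```bash
python3 nudge.py '[0.094, 1.82, 0.85, 0, 0, 0.094, 1.82, 0.85, 0, 0, 0.094, 1.82, 0.85, 0, 0, 0.094, 1.82, 0.85, 0, 0, 0.094, 1.82, 0.85, 0, 0, 0.094, 1.82, 0.85, 0, 0, 0.094, 1.82, 0.85, 0, 0, 0.094, 1.82, 0.85, 0, 0, 0.094, 1.82, 0.85, 0, 0, 0.094, 1.82, 0.85, 0, 0, 0.094, 1.82, 0.85, 0, 0, 0.094, 1.82, 0.85, 0, 0, 0.094, 1.82, 0.85, 0, 0, 0.094, 0, 0, 0, 0]'
python3 - <<'E'
from h import *
go(.6388,-.354,.22,.785)
s=robot.snapshot("wrist"); print(s["fx"],px(s,(.6388,-.354,.018)))
E=s["extrinsics"];print((-E[:3,:3].T@E[:3,3]).round(3),E[2,:3].round(3))
for c,st in blobs(s,(8,110,90),(25,255,255),200): print(c.round(1),st,w(s,*c,.018).round(4))
crop(s,0,0,560,420,"w1.png")
E
```

```text
time: 1.73
tool_pos: [0.6268, -0.3516, 0.216]
ee_rot: [-3.137, -0.003, 0.793]
wrist_force: [-1.4, 0.5, -1.8]
width: 0.0934
finger_force: 0.0
t 1.7 tcp [ 0.6268 -0.3516  0.216 ] yaw 0.793 | move [ 0.0068  0.0102 -0.004 ] turn 0.008 | xy if turned first 0.0069 0.0101 q6 0.19
310.02811375017393 (np.float64(286.57415008087094), np.float64(184.69679378029642))
[ 0.68  -0.299  0.394] [-0.179 -0.177 -0.968]
[204.7  57.5] [ 176   30   59   55 2589] [ 0.674  -0.1871  0.018 ]
[459.  109.6] [ 385   61  142   99 7113] [ 0.842  -0.4308  0.018 ]
[510.9 180.8] [ 470  145   77   79 3977] [ 0.8374 -0.543   0.018 ]
[286.  184.8] [ 260  161   53   49 2031] [ 0.6382 -0.3536  0.018 ]
[ 80.3 332. ] [  66  301   38   63 1084] [ 0.2866 -0.301   0.018 ]
w1.png scale 1.4285714285714286 off 0 0
```

View pics/w1.png

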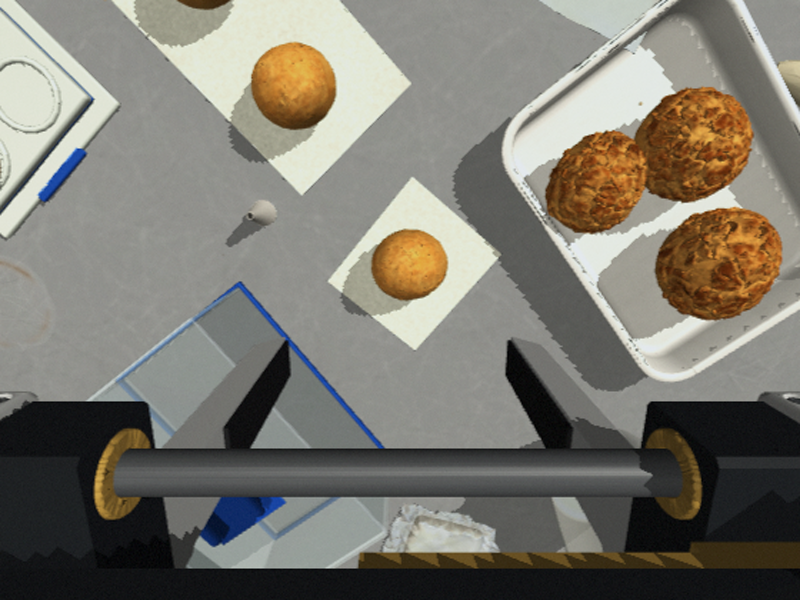

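```bash
python3 nudge.py '[0.088, 0.3, 0.5, 1, 0.05, 0.088, 0, 0, 2, 0, 0.088, 0, 0, 2, 0, 0.088, 0, 0, 2, 0, 0.088, 0, 0, 1.5, 0, 0.088, 0, 0, 1, 0, 0.088, 0, 0, 0, 0]'
python3 - <<'E'
from h import *
go(.6383,-.3537,.0055,.785)
E
```

```text
time: 2.37
tool_pos: [0.6273, -0.3576, 0.023]
ee_rot: [-3.129, 0.003, 0.778]
wrist_force: [-0.9, 0.2, -0.9]
width: 0.088
finger_force: 0.0
t 2.4 tcp [ 0.6273 -0.3576  0.023 ] yaw 0.778 | move [0.0107 0.0052 0.0174] turn -0.007 | xy if turned first 0.0106 0.0053 q6 0.20
```

```bash
python3 nudge.py '[0.088, 0, 0, 0, 0, 0.088, 0, 0, 0, 0]'
python3 - <<'E'
from h import *
go(.6383,-.3537,.0055,.785)
E
```

```text
time: 2.53
tool_pos: [0.6328, -0.3605, 0.033]
ee_rot: [3.138, -0.0, 0.779]
wrist_force: [-0.5, -0.4, 0.9]
width: 0.0879
finger_force: 0.0
t 2.5 tcp [ 0.6328 -0.3605  0.033 ] yaw 0.779 | move [ 0.0087 -0.0011  0.0275] turn -0.006 | xy if turned first 0.0087 -0.0010 q6 0.20
```

To row units: 0.008 m is 0.4, 0.004 m is 0.2.

```bash
python3 nudge.py '[0.088, 0.2, 0, 0.4, 0, 0.088, 0.2, -0.05, 0.4, 0, 0.088, 0, 0, 0.4, 0, 0.088, 0, 0, 0, 0, 0.088, 0, 0, 0, 0, 0.088, 0, 0, 0, 0]'
python3 - <<'E'
from h import *
go(.6383,-.3537,.0055,.785)
E
```

```text
time: 3.03
tool_pos: [0.6374, -0.3528, 0.0063]
ee_rot: [-3.141, 0.0, 0.78]
wrist_force: [0.2, 0.2, -0.6]
width: 0.0879
finger_force: 0.0
t 3.0 tcp [ 0.6374 -0.3528  0.0063] yaw 0.780 | move [0.     0.0013 0.0008] turn -0.005 | xy if turned first 0.0000 0.0013 q6 0.21
```

```bash
python3 nudge.py '[0.05, 0, 0, 0, 0, 0.05, 0, 0, 0, 0, 0.05, 0, 0, 0, 0, 0.05, 0, 0, 0, 0, 0.05, 0, 0, -0.5, 0, 0.05, 0, 0, -1.5, 0, 0.05, 0, 0, -2, 0, 0.05, 0, 0, -2, 0, 0.05, 0, 0, -1.5, 0]'
cat >> h.py <<'E'
def fit(loc,wor):
    a=np.array(loc)[:,:2];b=np.array(wor)[:,:2];am,bm=a.mean(0),b.mean(0);A,B=a-am,b-bm
    th=np.arctan2((A[:,0]*B[:,1]-A[:,1]*B[:,0]).sum(),(A*B).sum()); c,s_=np.cos(th),np.sin(th); M=np.array([[c,-s_],[s_,c]])
    t=bm-M@am; return t,th,np.linalg.norm(A@M.T-B,axis=1)
E
python3 - <<'E'
from h import *
s=robot.snapshot("top")
P=[(299,174),(354,176),(408,178),(297,228),(350,230)]
W=[w(s,140+u/2.6667,170+v/2.6667,.017) for u,v in P]
t,th,r=fit([(35,70),(35,0),(35,-70),(-35,70),(-35,0)]*np.array([.001,.001]),W); print(t.round(4),th.round(4),r.round(4))
go(.53,-.1,.15,.785)
E
```

```text
time: 3.78
tool_pos: [0.638, -0.3533, 0.1614]
ee_rot: [3.137, -0.001, 0.78]
wrist_force: [0.4, -0.8, 0.6]
width: 0.0639
finger_force: 30.0
[0.4783 0.0275] -0.0219 [0.0007 0.0007 0.0008 0.0003 0.0013]
t 3.8 tcp [ 0.6404 -0.3548  0.1696] yaw 0.780 | move [ 0.1006 -0.2591  0.0157] turn -0.005 | xy if turned first 0.1020 -0.2586 q6 0.21
```

To row units: -0.0365 m is -1.825, -0.02 m is -1.

```bash
python3 nudge.py '[0.05, 0.15, -1.825, -0.15, 0, 0.05, 0.15, -1.825, -0.15, 0, 0.05, 0.15, -1.825, -0.15, 0, 0.05, 0.15, -1.825, -0.15, 0, 0.05, 0.15, -1.825, -0.15, 0, 0.05, 0.15, -1.825, -0.15, 0, 0.05, 0.15, -1.825, -0.15, 0, 0.05, 0.15, -1.825, -0.15, 0, 0.05, 0, -1.825, 0, 0, 0.05, 0, -1, 0, 0, 0.05, 0, 0, 0, 0, 0.05, 0, 0, 0, 0, 0.05, 0, 0, 0, 0]'
python3 - <<'E'
from h import *
go(.478,.0275,.2,.763)
s=robot.snapshot("wrist"); crop(s,0,0,560,420,"w2.png")
E=s["extrinsics"];np.save("w2.npy",E);print(s["fx"],s["fy"],s["cx"],s["cy"])
t=np.array([.4783,.0275]);th=-.0219
for l in [(35,70),(35,0),(35,-70),(-35,70),(-35,0),(-35,-70)]:
    x,y=np.array(l)/1000; p=t+[x*np.cos(th)-y*np.sin(th),x*np.sin(th)+y*np.cos(th)]; print(l,np.round(px(s,(*p,.018)),1)*1.4286)
E
```

```text
time: 4.92
tool_pos: [0.41, -0.0888, 0.1808]
ee_rot: [3.14, -0.0, 0.78]
wrist_force: [0.3, 0.6, -0.4]
width: 0.0638
finger_force: 30.0
t 4.9 tcp [ 0.41   -0.0888  0.1808] yaw 0.780 | move [ 0.1301 -0.0349 -0.0192] turn 0.017 | xy if turned first 0.1295 -0.0370 q6 0.44
w2.png scale 1.4285714285714286 off 0 0
310.02811375017393 310.02811375017393 278.11266454683965 208.4153819402993
(35, 70) [309.00618 -19.2861 ]
(35, 0) [382.29336  63.42984]
(35, -70) [449.86614 139.57422]
(-35, 70) [240.43338  61.00122]
(-35, 0) [313.72056 137.28846]
(-35, -70) [381.4362  207.71844]
```

View pics/w2.png

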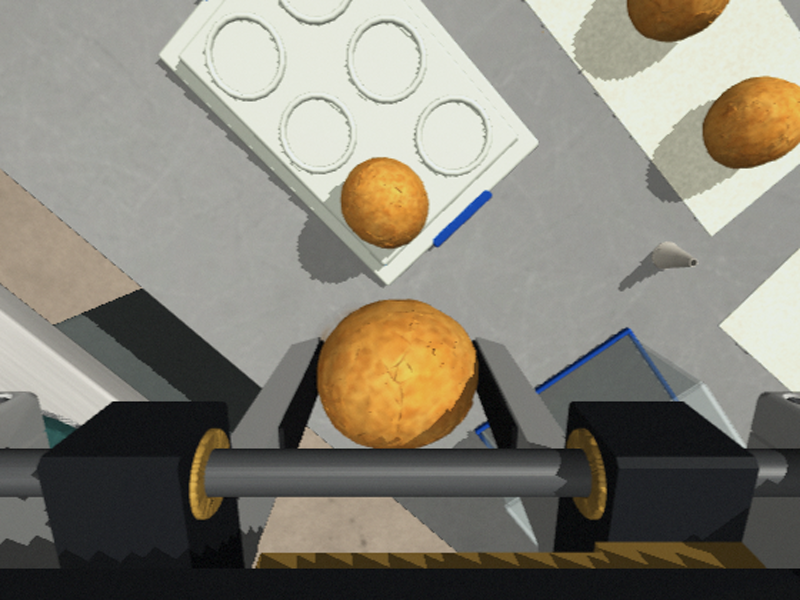

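```bash
cat >> h.py <<'E'
C0=(.4783,.0275);TH=-.0219
def cp(x,y,t=C0,th=TH): return np.array([t[0]+x*np.cos(th)-y*np.sin(th),t[1]+x*np.sin(th)+y*np.cos(th)])
E
python3 - <<'E'
from h import *
s={"extrinsics":np.load("w2.npy"),"fx":310.028,"fy":310.028,"cx":278.113,"cy":208.415}
W=[w(s,u/1.42857,v/1.42857,.017) for u,v in [(245,58),(386,61),(318,134),(452,137)]]
print(fit(np.array([(-35,70),(35,0),(-35,0),(35,-70)])/1000,W))
c=robot.snapshot("top")
for cc,st in blobs(c,(8,110,90),(25,255,255),100): print(w(c,*cc,.018).round(4)) if 180<cc[1]<215 and cc[0]<340 else 0
for cc,st in blobs(robot.snapshot("wrist"),(8,110,90),(25,255,255),300): print("wr",w(s,*cc,.018).round(4),w(s,*cc,.034).round(4),st[:5])
p=cp(-.035,.07);print(p);go(*p,.1,.763)
E
```

```text
(array([0.4815551 , 0.02709945]), np.float64(-0.02567635797923286), array([0.00044637, 0.00017053, 0.0006107 , 0.00085359]))
[0.695  0.2175 0.018 ]
[0.694  0.0134 0.018 ]
[ 0.6862 -0.0823  0.018 ]
[0.6735 0.1047 0.018 ]
[ 0.6724 -0.1893  0.018 ]
wr [ 0.6755 -0.0922  0.018 ] [ 0.6655 -0.0896  0.034 ] [ 441    0   69   23 1149]
wr [ 0.6759 -0.1899  0.018 ] [ 0.6659 -0.1827  0.034 ] [ 493   53   67   62 3315]
wr [ 0.4465 -0.0397  0.018 ] [ 0.4472 -0.0396  0.034 ] [ 239  110   61   63 2993]
wr [ 0.3527 -0.1454  0.018 ] [ 0.3579 -0.1403  0.034 ] [ 223  210  110  104 9349]
wr [ 0.1639 -0.0918  0.018 ] [ 0.178  -0.0892  0.034 ] [132 300  28  64 826]
wr [ 0.3923 -0.4406  0.018 ] [ 0.3956 -0.4216  0.034 ] [418 380  74  17 761]
[0.44484127 0.09824965]
t 5.1 tcp [ 0.41   -0.089   0.1803] yaw 0.779 | move [ 0.1564 -0.1088  0.0802] turn 0.016 | xy if turned first 0.1546 -0.1113 q6 0.44
```

```bash
sed -i 's/^C0=.*/C0=(.4805,.0273);TH=-.024/' h.py; python3 nudge.py '[0.05, 1.6, -1.1, 0.25, 0.08, 0.05, 1.6, -1.1, 0.5, 0.08, 0.05, 1.6, -1.1, 0.5, 0, 0.05, 1.5, -1.1, 0.75, 0, 0.05, 1.5, -1.1, 0.75, 0, 0.05, 0, 0, 0.5, 0, 0.05, 0, 0, 0.5, 0, 0.05, 0, 0, 0.5, 0, 0.05, 0, 0, 0.25, 0, 0.05, 0, 0, 0, 0, 0.05, 0, 0, 0, 0, 0.05, 0, 0, 0, 0]'
python3 - <<'E'
from h import *
go(*cp(-.035,.07),.0215,.761)
E
```

```text
time: 6.07
tool_pos: [0.4457, 0.0984, 0.0912]
ee_rot: [3.141, -0.001, 0.762]
wrist_force: [-0.2, -0.5, 0.5]
width: 0.0633
finger_force: 30.0
t 6.1 tcp [0.4457 0.0984 0.0912] yaw 0.762 | move [0.0008 0.0012 0.0697] turn 0.001 | xy if turned first 0.0008 0.0012 q6 0.90
```

```bash
python3 nudge.py '[0.05, 0.05, 0.05, 1, 0, 0.05, 0, 0, 1, 0, 0.05, 0, 0, 0.75, 0, 0.05, 0, 0, 0.4, 0, 0.05, 0, 0, 0.2, 0, 0.05, 0, 0, 0.075, 0, 0.05, 0, 0, 0, 0, 0.05, 0, 0, 0, 0, 0.05, 0, 0, 0, 0]'; python3 - <<'E'
from h import *
go(*cp(-.035,.07),.0215,.761)
E
```

```text
time: 6.82
tool_pos: [0.4473, 0.0994, 0.023]
ee_rot: [3.14, -0.002, 0.764]
wrist_force: [-0.3, 0.1, -0.7]
width: 0.0634
finger_force: 30.0
t 6.8 tcp [0.4473 0.0994 0.023 ] yaw 0.764 | move [-0.001   0.0008  0.0015] turn 0.003 | xy if turned first -0.0010 0.0008 q6 0.90
```

To row units: 0.0015 m is 0.075, -0.04 m is -2.

```bash
python3 nudge.py '[0.05, -0.05, 0.04, 0.075, 0, 0.05, 0, 0, 0, 0, 0.084, 0, 0, 0, 0, 0.084, 0, 0, 0, 0, 0.084, 0, 0, -0.5, 0, 0.084, 0, 0, -1.5, 0, 0.084, 0, 0, -2, 0, 0.084, 0, 0, -2, 0, 0.084, 0, 0, -1.5, 0, 0.084, 0, 0, 0, 0, 0.084, 0, 0, 0, 0]'; python3 - <<'E'
from h import *
go(.6864,-.0823,.17,.761)
s=robot.snapshot("wrist"); crop(s,0,0,560,420,"w3.png"); np.save("w3.npy",s["extrinsics"])
for l in [(35,70),(35,0),(35,-70),(-35,70),(-35,0),(-35,-70)]: print(l,(np.array(px(s,(*cp(*np.array(l)/1000),.017)))*1.4286).round(1))
E
```

```text
time: 7.73
tool_pos: [0.4477, 0.0981, 0.1733]
ee_rot: [3.138, -0.004, 0.764]
wrist_force: [0.6, 0.8, 0.4]
width: 0.0839
finger_force: 0.0
t 7.7 tcp [0.4477 0.0981 0.1733] yaw 0.764 | move [0.0477 0.2954 0.0045] turn 0.003 | xy if turned first 0.0485 0.2953 q6 0.90
w3.png scale 1.4285714285714286 off 0 0
(35, 70) [461.8 218.1]
(35, 0) [523.1 282.9]
(35, -70) [580.2 343.1]
(-35, 70) [395.4 282.8]
(-35, 0) [457.  343.1]
(-35, -70) [514.4 399.3]
```

View pics/w3.png

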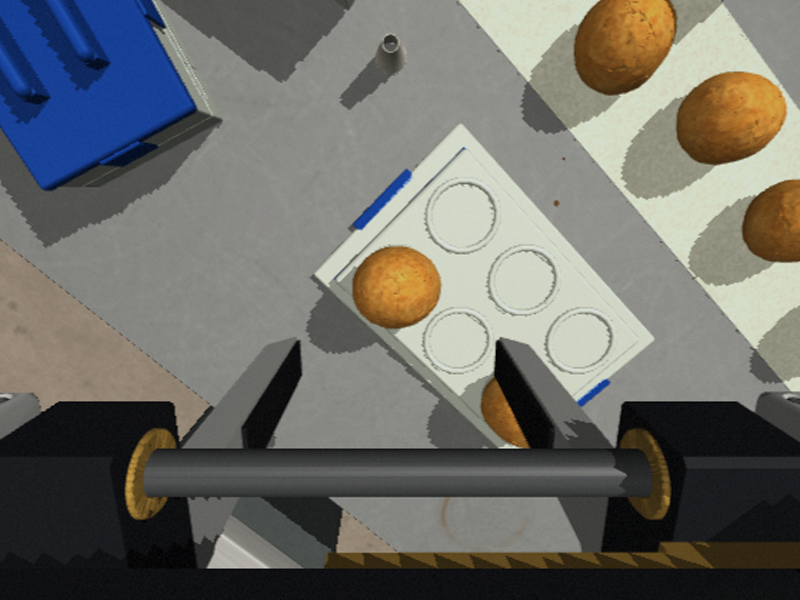

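```bash
python3 - <<'E'
from h import *
s=robot.snapshot("wrist")
W=[w(s,u/1.42857,v/1.42857,.0175) for u,v in [(461.5,215),(523,279),(579,341),(457,340)]]
t,th,r=fit(np.array([(35,70),(35,0),(35,-70),(-35,0)])/1000,W);print(t,th,r)
for cc,st in blobs(s,(8,110,90),(25,255,255),300): print("wr",cc,w(s,*cc,.034).round(4),st[:5], w(s,*cc,.018).round(4))
print(cp(-.035,.07,t,th))
c=robot.snapshot("top")
for cc,st in blobs(c,(8,110,90),(25,255,255),100): print(w(c,*cc,.034).round(4)) if 220<cc[1] else 0
E
```

```text
[0.47992855 0.03031043] -0.027615670718215867 [0.00092634 0.00059659 0.00111358 0.00092601]
wr [442.62441157  23.24108944] [0.6702 0.1043 0.034 ] [ 407    0   71   53 2974] [0.6789 0.102  0.018 ]
wr [517.6822947   76.53902155] [0.691  0.0175 0.034 ] [ 480   48   75   59 3434] [0.7007 0.0108 0.018 ]
wr [547.20293399 151.83048085] [ 0.6703 -0.0625  0.034 ] [ 530  124   30   56 1227] [ 0.6789 -0.0733  0.018 ]
wr [278.16858375 199.63731129] [0.4481 0.0986 0.034 ] [ 248  172   62   57 2782] [0.4454 0.096  0.018 ]
wr [351.20919881 290.97477745] [ 0.4286 -0.0343  0.034 ] [338 268  31  45 674] [ 0.4249 -0.0436  0.018 ]
wr [ 96.0660066  336.28877888] [0.1807 0.1394 0.034 ] [ 88 302  21  61 606] [0.1645 0.1389 0.018 ]
wr [476.30922693 386.67331671] [ 0.4459 -0.2431  0.034 ] [455 380  42  18 401] [ 0.4432 -0.263   0.018 ]
[0.44687475 0.10125016]
[ 0.4463 -0.0399  0.034 ]
```

```bash
sed -i 's/^C0=.*/C0=(.4807,.0287);TH=-.0265/' h.py; python3 nudge.py '[0.088, 0.3, 1.85, 0, 0, 0.088, 0.3, 1.85, 0, 0, 0.088, 0.3, 1.85, 0, 0, 0.088, 0.3, 1.85, 0, 0, 0.088, 0.3, 1.85, 0.5, 0, 0.088, 0.3, 1.85, 0.5, 0, 0.088, 0.3, 1.85, 0.5, 0, 0.088, 0.3, 1.8, 0.5, 0, 0.088, 0, 0, 1.5, 0, 0.088, 0, 0, 1.5, 0, 0.088, 0, 0, 1, 0, 0.088, 0, 0, 0.5, 0, 0.088, 0, 0, 0, 0, 0.088, 0, 0, 0, 0, 0.088, 0, 0, 0, 0]'; python3 - <<'E'
from h import *
go(.6864,-.0823,.0058,.76)
E
```

```text
time: 9.13
tool_pos: [0.6859, -0.0819, 0.0422]
ee_rot: [3.139, -0.001, 0.764]
wrist_force: [0.0, -0.1, 1.2]
width: 0.0878
finger_force: 0.0
t 9.1 tcp [ 0.6859 -0.0819  0.0422] yaw 0.764 | move [-0.      0.0006  0.0364] turn 0.004 | xy if turned first 0.0000 0.0006 q6 0.61
```

```bash
python3 nudge.py '[0.088, 0, 0.025, 0.9, 0, 0.088, 0, 0, 0.6, 0, 0.088, 0, 0, 0.3, 0, 0.088, 0, 0, 0, 0, 0.088, 0, 0, 0, 0, 0.05, 0, 0, 0, 0, 0.05, 0, 0, 0, 0, 0.05, 0, 0, 0, 0, 0.05, 0, 0, 0, 0, 0.05, 0, 0, -1, 0, 0.05, 0, 0, -2, 0, 0.05, 0, 0, -2, 0, 0.05, -0.97, -1.485, 0, 0, 0.05, -0.97, -1.485, 0, 0, 0.05, -0.97, -1.485, 0, 0, 0.05, -0.97, -1.485, 0, 0, 0.05, -0.97, -1.485, 0, 0]'; python3 nudge.py '[0.05, 0, 0, 1, 0, 0.05, 0, 0, 1, 0, 0.05, 0, 0, 0.5, 0, 0.05, 0, 0, 0, 0, 0.05, 0, 0, 0, 0, 0.05, 0, 0, 0, 0]'; python3 - <<'E'
from h import *
go(*cp(.035,-.07),.0215,.759)
E
```

```text
time: 10.55
tool_pos: [0.5109, -0.0417, 0.1045]
ee_rot: [3.141, -0.0, 0.764]
wrist_force: [-0.2, 0.4, 0.1]
width: 0.0632
finger_force: 30.0
time: 11.05
tool_pos: [0.5136, -0.0423, 0.0554]
ee_rot: [3.14, -0.001, 0.764]
wrist_force: [0.2, 0.7, 0.5]
width: 0.0632
finger_force: 30.0
t 11.1 tcp [ 0.5136 -0.0423  0.0554] yaw 0.764 | move [0.0002 0.     0.0339] turn 0.005 | xy if turned first 0.0002 0.0000 q6 0.61
```

To row units: -0.04 m is -2, -0.02 m is -1.

```bash
python3 nudge.py '[0.05, 0, 0, 0.75, 0, 0.05, 0, 0, 0.5, 0, 0.05, 0, 0, 0.3, 0, 0.05, 0, 0, 0.1, 0, 0.05, 0, 0, 0, 0, 0.05, 0, 0, 0, 0, 0.084, 0, 0, 0, 0, 0.084, 0, 0, 0, 0, 0.084, 0, 0, -1, 0, 0.084, 0, 0, -2, 0, 0.084, 0, 0, -2, 0]'; python3 nudge.py '[0.088, 0.105, 1.8, 0, 0, 0.088, 0.105, 1.8, 0, 0, 0.088, 0.105, 1.8, 0, 0, 0.088, 0.105, 1.8, 0, 0, 0.088, 0.105, 1.8, 0.25, 0, 0.088, 0.105, 1.8, 0.5, 0, 0.088, 0, 0, 1.5, 0, 0.088, 0, 0, 1, 0, 0.088, 0, 0, 1, 0, 0.088, 0, 0, 0, 0, 0.088, 0, 0, 0, 0, 0.088, 0, 0, 0, 0]'; python3 - <<'E'
from h import *
go(.6724,-.1893,.0058,.76); print(cp(-.035,0))
E
```

```text
time: 11.97
tool_pos: [0.5111, -0.0418, 0.1212]
ee_rot: [-3.138, 0.003, 0.764]
wrist_force: [0.9, -0.3, 0.1]
width: 0.0838
finger_force: 0.0
time: 12.97
tool_pos: [0.672, -0.1895, 0.0383]
ee_rot: [3.139, -0.001, 0.764]
wrist_force: [-0.3, -0.5, -0.0]
width: 0.088
finger_force: 0.0
t 13.0 tcp [ 0.672  -0.1895  0.0383] yaw 0.764 | move [0.0004 0.0001 0.0325] turn 0.004 | xy if turned first 0.0004 0.0001 q6 0.45
[0.44571229 0.02962739]
```

To row units: -0.04 m is -2, -0.02 m is -1.

```bash
python3 nudge.py '[0.088, 0, 0, 0.9, 0, 0.088, 0, 0, 0.5, 0, 0.088, 0, 0, 0.225, 0, 0.088, 0, 0, 0, 0, 0.088, 0, 0, 0, 0, 0.05, 0, 0, 0, 0, 0.05, 0, 0, 0, 0, 0.05, 0, 0, 0, 0, 0.05, 0, 0, 0, 0, 0.05, 0, 0, -1, 0, 0.05, 0, 0, -2, 0, 0.05, 0, 0, -2, 0]'; python3 nudge.py '[0.05, -0.075, -1.97, -0.25, 0, 0.05, -0.075, -1.97, -0.25, 0, 0.05, -0.075, -1.97, 0, 0, 0.05, -0.075, -1.97, 0, 0, 0.05, -0.075, -1.97, 0, 0, 0.05, -0.075, -1.97, 0, 0, 0.05, -0.075, -1.97, 0, 0, 0.05, -0.075, -1.97, 0, 0, 0.05, 0, 0, 1, 0, 0.05, 0, 0, 1, 0, 0.05, 0, 0, 0.5, 0, 0.05, 0, 0, 0, 0, 0.05, 0, 0, 0, 0, 0.05, 0, 0, 0, 0]'; python3 - <<'E'
from h import *
go(*cp(-.035,0),.0215,.759)
E
```

```text
time: 13.97
tool_pos: [0.6692, -0.1887, 0.102]
ee_rot: [-3.136, 0.003, 0.764]
wrist_force: [0.8, -0.8, 0.2]
width: 0.0628
finger_force: 29.9
time: 15.13
tool_pos: [0.4454, 0.0297, 0.0649]
ee_rot: [3.141, -0.001, 0.763]
wrist_force: [-1.0, 0.0, -0.5]
width: 0.0631
finger_force: 29.9
t 15.1 tcp [0.4454 0.0297 0.0649] yaw 0.763 | move [0.0002 0.0002 0.0434] turn 0.004 | xy if turned first 0.0002 0.0002 q6 0.75
```

```bash
python3 nudge.py '[0.05, 0, 0, 1, 0, 0.05, 0, 0, 0.6, 0, 0.05, 0, 0, 0.4, 0, 0.05, 0, 0, 0.15, 0, 0.05, 0, 0, 0, 0, 0.05, 0, 0, 0, 0, 0.084, 0, 0, 0, 0, 0.084, 0, 0, 0, 0, 0.084, 0, 0, -1, 0, 0.084, 0, 0, -2, 0, 0.084, 0, 0, -2, 0]'; python3 nudge.py '[0.088, 1.4, 1.53, 0, 0, 0.088, 1.4, 1.53, 0, 0, 0.088, 1.4, 1.53, 0, 0, 0.088, 1.4, 1.53, 0, 0, 0.088, 1.4, 1.53, 0.25, 0, 0.088, 1.4, 1.53, 0.5, 0, 0.088, 0, 0, 1.5, 0, 0.088, 0, 0, 1, 0, 0.088, 0, 0, 1, 0, 0.088, 0, 0, 0, 0, 0.088, 0, 0, 0, 0, 0.088, 0, 0, 0, 0]'; python3 - <<'E'
from h import *
go(.694,.0134,.0058,.76); print(cp(.035,0))
E
```

```text
time: 16.05
tool_pos: [0.443, 0.0301, 0.1211]
ee_rot: [-3.139, 0.002, 0.764]
wrist_force: [0.9, -0.3, -0.1]
width: 0.0841
finger_force: 0.0
time: 17.05
tool_pos: [0.6926, 0.0137, 0.0381]
ee_rot: [3.14, -0.002, 0.764]
wrist_force: [0.2, 0.4, 0.7]
width: 0.0879
finger_force: 0.0
t 17.1 tcp [0.6926 0.0137 0.0381] yaw 0.764 | move [0.0008 0.0011 0.0323] turn 0.004 | xy if turned first 0.0008 0.0011 q6 0.74
[0.51568771 0.02777261]
```

```bash
python3 nudge.py '[0.088, 0.04, 0.05, 0.9, 0, 0.088, 0, 0, 0.5, 0, 0.088, 0, 0, 0.225, 0, 0.088, 0, 0, 0, 0, 0.088, 0, 0, 0, 0, 0.05, 0, 0, 0, 0, 0.05, 0, 0, 0, 0, 0.05, 0, 0, 0, 0, 0.05, 0, 0, 0, 0, 0.05, 0, 0, -1, 0, 0.05, 0, 0, -2, 0, 0.05, 0, 0, -2, 0]'; python3 nudge.py '[0.05, -1.185, -1.34, -0.5, 0, 0.05, -1.185, -1.34, 0, 0, 0.05, -1.185, -1.34, 0, 0, 0.05, -1.185, -1.34, 0, 0, 0.05, -1.185, -1.34, 0, 0, 0.05, 0, 0, 1, 0, 0.05, 0, 0, 1, 0, 0.05, 0, 0, 0.5, 0, 0.05, 0, 0, 0, 0, 0.05, 0, 0, 0, 0, 0.05, 0, 0, 0, 0]'; python3 - <<'E'
from h import *
go(*cp(.035,0),.0215,.759)
E
```

```text
time: 18.05
tool_pos: [0.691, 0.0136, 0.1017]
ee_rot: [-3.137, 0.004, 0.764]
wrist_force: [1.3, -0.4, 0.4]
width: 0.064
finger_force: 30.0
time: 18.97
tool_pos: [0.5157, 0.0283, 0.0646]
ee_rot: [3.14, -0.001, 0.764]
wrist_force: [0.0, -0.3, -0.3]
width: 0.064
finger_force: 30.0
t 19.0 tcp [0.5157 0.0283 0.0646] yaw 0.764 | move [-0.0004  0.0003  0.0431] turn 0.005 | xy if turned first -0.0004 0.0003 q6 0.75
```

```bash
python3 nudge.py '[0.05, 0, 0, 1, 0, 0.05, 0, 0, 0.6, 0, 0.05, 0, 0, 0.4, 0, 0.05, 0, 0, 0.15, 0, 0.05, 0, 0, 0, 0, 0.05, 0, 0, 0, 0, 0.084, 0, 0, 0, 0, 0.084, 0, 0, 0, 0, 0.084, 0, 0, -1, 0, 0.084, 0, 0, -2, 0, 0.084, 0, 0, -2, 0]'; python3 nudge.py '[0.088, 1.865, -0.09, -0.5, 0, 0.088, 1.865, -0.09, 0, 0, 0.088, 1.865, -0.09, 0, 0, 0.088, 1.865, -0.09, 0, 0, 0.088, 1.865, -0.09, 0, 0, 0.088, 1.865, -0.09, 0, 0, 0.088, 1.85, -0.09, 0, 0, 0.088, 0, 0, 1.5, 0, 0.088, 0, 0, 1.5, 0, 0.088, 0, 0, 1, 0, 0.088, 0, 0, 0.5, 0, 0.088, 0, 0, 0, 0, 0.088, 0, 0, 0, 0, 0.088, 0, 0, 0, 0]'; python3 - <<'E'
from h import *
go(.695,.2175,.0058,.76); print(cp(.035,.07))
E
```

```text
time: 19.88
tool_pos: [0.5132, 0.0284, 0.1205]
ee_rot: [-3.139, 0.003, 0.764]
wrist_force: [0.6, 1.0, 1.1]
width: 0.084
finger_force: 0.0
time: 21.05
tool_pos: [0.6957, 0.218, 0.0435]
ee_rot: [3.139, -0.004, 0.764]
wrist_force: [0.3, -0.5, 0.3]
width: 0.0879
finger_force: 0.0
t 21.1 tcp [0.6957 0.218  0.0435] yaw 0.764 | move [-0.001  -0.0002  0.0377] turn 0.004 | xy if turned first -0.0010 -0.0002 q6 1.03
[0.51754249 0.09774803]
```

To row units: -0.04 m is -2, -0.02 m is -1.

```bash
python3 nudge.py '[0.088, -0.05, 0, 1, 0, 0.088, 0, 0, 0.6, 0, 0.088, 0, 0, 0.275, 0, 0.088, 0, 0, 0, 0, 0.088, 0, 0, 0, 0, 0.05, 0, 0, 0, 0, 0.05, 0, 0, 0, 0, 0.05, 0, 0, 0, 0, 0.05, 0, 0, 0, 0, 0.05, 0, 0, -1, 0, 0.05, 0, 0, -2, 0, 0.05, 0, 0, -2, 0]'; python3 nudge.py '[0.05, -1.76, -0.3, -0.5, 0, 0.05, -1.76, -0.3, 0, 0, 0.05, -1.76, -0.3, 0, 0, 0.05, -1.76, -0.3, 0, 0, 0.05, -1.76, -0.3, 0, 0, 0.05, -1.76, -0.3, 0, 0, 0.05, 0, 0, 1, 0, 0.05, 0, 0, 1, 0, 0.05, 0, 0, 0.5, 0, 0.05, 0, 0, 0, 0, 0.05, 0, 0, 0, 0, 0.05, 0, 0, 0, 0]'; python3 - <<'E'
from h import *
go(*cp(.035,.07),.0215,.759)
E
```

```text
time: 22.05
tool_pos: [0.6917, 0.2167, 0.101]
ee_rot: [-3.138, 0.006, 0.764]
wrist_force: [1.1, 0.4, 0.5]
width: 0.0607
finger_force: 30.0
time: 23.05
tool_pos: [0.5171, 0.0973, 0.0641]
ee_rot: [3.141, -0.001, 0.764]
wrist_force: [0.1, -0.5, -0.9]
width: 0.061
finger_force: 30.0
t 23.1 tcp [0.5171 0.0973 0.0641] yaw 0.764 | move [ 0.0006 -0.0001  0.0426] turn 0.005 | xy if turned first 0.0006 -0.0001 q6 0.88
```

To row units: -0.04 m is -2, -0.02 m is -1, 0.113 rad is 1.13.

```bash
python3 nudge.py '[0.05, 0.03, 0, 1, 0, 0.05, 0, 0, 0.6, 0, 0.05, 0, 0, 0.35, 0, 0.05, 0, 0, 0.15, 0, 0.05, 0, 0, 0, 0, 0.05, 0, 0, 0, 0, 0.084, 0, 0, 0, 0, 0.084, 0, 0, 0, 0, 0.084, 0, 0, -1, 0, 0.084, 0, 0, -2, 0, 0.084, 0, 0, -2, 0, 0.088, 0, 0, -1, 1.13, 0.088, 0, 0, -1, 1.13, 0.088, 0, 0, 0, 1.13, 0.088, 0, 0, 0, 1.13, 0.088, 0, 0, 0, 1.13, 0.088, 0, 0, 0, 1.13, 0.088, 0, 0, 0, 1.13, 0.088, 0, 0, 0, 0, 0.088, 0, 0, 0, 0]'; python3 - <<'E'
from h import *
go(.6735,.1046,.04,-.0265)
s=robot.snapshot("wrist"); crop(s,0,0,560,420,"w4.png")
print(cp(0,.035),cp(0,-.035))
E
```

```text
time: 24.72
tool_pos: [0.5166, 0.0975, 0.1609]
ee_rot: [3.142, 0.0, -0.024]
wrist_force: [-0.5, 0.1, -1.2]
width: 0.0879
finger_force: 0.0
t 24.7 tcp [0.5166 0.0975 0.1609] yaw -0.024 | move [ 0.1566 -0.0109  0.1209] turn 0.002 | xy if turned first 0.1566 -0.0113 q6 1.67
w4.png scale 1.4285714285714286 off 0 0
[0.48162739 0.06368771] [ 0.47977261 -0.00628771]
```

View pics/w4.png

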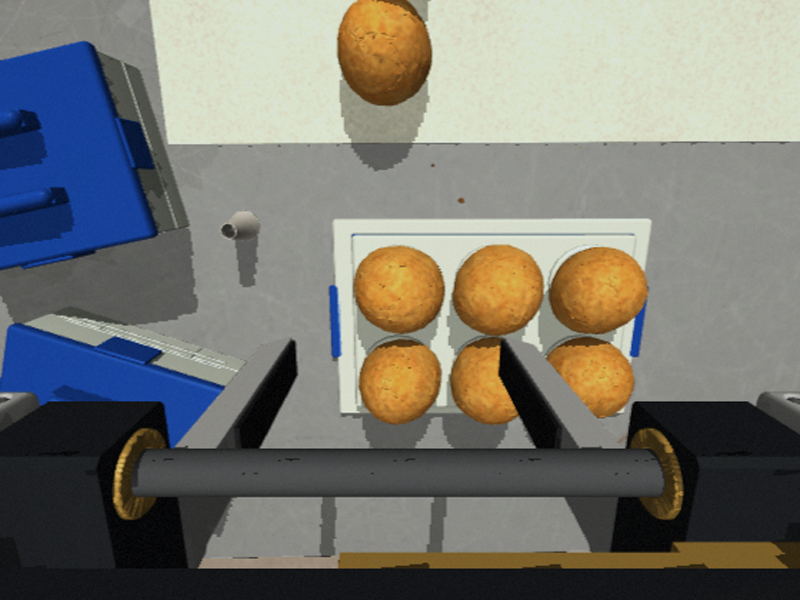

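The rows are not in the units I measure in: shifts go in units of 20 mm and turns go in units of 0.1 rad. I convert before sending: 0.04 m is 2, 0.0392 m is 1.96.

```bash
python3 nudge.py '[0.088, 1.96, -0.14, 0, 0, 0.088, 1.96, -0.14, 0, 0, 0.088, 1.96, -0.14, 0, 0, 0.088, 1.96, -0.14, 0, 0, 0.088, 0, 0, 2, 0, 0.088, 0, 0, 2, 0, 0.088, 0, 0, 1.5, 0, 0.088, 0, 0, 0.5, 0, 0.088, 0, 0, 0, 0, 0.088, 0, 0, 0, 0, 0.088, 0, 0, 0, 0]'; python3 - <<'E'
from h import *
go(.6735,.1046,.0068,-.0265)
c=robot.snapshot("top")
for cc,st in blobs(c,(108,120,50),(125,255,255),200): print(cc,w(c,*cc,.07).round(4))
E
```

```text
time: 25.68
tool_pos: [0.6756, 0.1046, 0.0447]
ee_rot: [-3.141, -0.006, -0.027]
wrist_force: [0.4, -0.2, -0.1]
width: 0.0876
finger_force: 0.0
t 25.7 tcp [0.6756 0.1046 0.0447] yaw -0.027 | move [-0.0023  0.0001  0.0379] turn -0.000 | xy if turned first -0.0023 0.0001 q6 1.67
[181.11827243 206.91827243] [0.602  0.3337 0.07  ]
[186.43842682 260.66473243] [0.424  0.3087 0.07  ]
[391.66591422 265.57110609] [ 0.4216 -0.3719  0.07  ]
```

To row units: -0.04 m is -2, -0.03 m is -1.5.

```bash
python3 nudge.py '[0.088, -0.11, 0, 1, 0, 0.088, 0, 0, 0.6, 0, 0.088, 0, 0, 0.275, 0, 0.088, 0, 0, 0, 0, 0.088, 0, 0, 0, 0, 0.05, 0, 0, 0, 0, 0.05, 0, 0, 0, 0, 0.05, 0, 0, 0, 0, 0.05, 0, 0, 0, 0, 0.05, 0, 0, -1.5, 0, 0.05, 0, 0, -2, 0, 0.05, 0, 0, -2, 0, 0.05, 0, 0, -0.5, 0]'; python3 nudge.py '[0.05, -1.91, 0.46, 0, 0, 0.05, -1.91, 0.46, 0, 0, 0.05, -1.91, 0.46, 0, 0, 0.05, -1.91, 0.46, 0, 0, 0.05, -1.91, 0.46, 0, 0, 0.05, 0, 0, 1, 0, 0.05, 0, 0, 0.5, 0, 0.05, 0, 0, 0, 0, 0.05, 0, 0, 0, 0, 0.05, 0, 0, 0, 0]'; python3 - <<'E'
from h import *
go(*cp(0,.035),.0555,-.0265)
E
```

```text
time: 26.82
tool_pos: [0.6751, 0.1048, 0.1327]
ee_rot: [-3.14, -0.014, -0.027]
wrist_force: [0.4, 0.8, 1.4]
width: 0.0607
finger_force: 30.0
time: 27.65
tool_pos: [0.4804, 0.0638, 0.0938]
ee_rot: [3.142, -0.0, -0.027]
wrist_force: [-0.1, -0.4, -1.1]
width: 0.0605
finger_force: 30.0
t 27.6 tcp [0.4804 0.0638 0.0938] yaw -0.027 | move [0.0013 0.0001 0.0383] turn -0.001 | xy if turned first 0.0013 0.0001 q6 1.61
```

To row units: 0.02 m is 1, 0.01 m is 0.5.

```bash
python3 nudge.py '[0.05, 0.06, 0, 1, 0, 0.05, 0, 0, 0.5, 0, 0.05, 0, 0, 0.2, 0, 0.05, 0, 0, 0.1, 0, 0.05, 0, 0, 0, 0, 0.05, 0, 0, 0, 0, 0.05, 0, 0, 0, 0]'; python3 - <<'E'
from h import *
go(*cp(0,.035),.0555,-.0265)
E
```

```text
time: 28.23
tool_pos: [0.4811, 0.0636, 0.0583]
ee_rot: [3.141, -0.001, -0.027]
wrist_force: [-0.9, -0.7, 0.9]
width: 0.0602
finger_force: 30.0
t 28.2 tcp [0.4811 0.0636 0.0583] yaw -0.027 | move [ 0.0005 -0.0001  0.0028] turn -0.001 | xy if turned first 0.0005 -0.0001 q6 1.61
```

```bash
python3 nudge.py '[0.05, 0.025, 0, 0.075, 0, 0.05, 0, 0, 0.05, 0, 0.05, 0, 0, 0, 0, 0.05, 0, 0, 0, 0, 0.07, 0, 0, 0, 0, 0.076, 0, 0, 0, 0, 0.076, 0, 0, 0, 0, 0.076, 0, 0, -0.5, 0, 0.076, 0, 0, -1.5, 0, 0.076, 0, 0, -2, 0, 0.076, 0, 0, -2, 0, 0.076, 0, 0, -1, 0, 0.076, -1.5, 0, 0, 0, 0.076, -1.5, 0, 0, 0, 0.076, 0, 0, 0, 0, 0.076, 0, 0, 0, 0]'; python3 - <<'E'
from h import *
s=robot.snapshot("wrist"); crop(s,0,0,560,420,"w5.png"); np.save("w5.npy",s["extrinsics"])
go(.4216,-.3719,.25,0)
s=robot.snapshot("top"); crop(s,330,210,450,310,"t5.png")
E
```

```text
time: 29.57
tool_pos: [0.4206, 0.0654, 0.1961]
ee_rot: [-3.141, -0.002, -0.027]
wrist_force: [-0.5, -0.9, 0.2]
width: 0.0762
finger_force: 0.0
w5.png scale 1.4285714285714286 off 0 0
t 29.6 tcp [0.4213 0.0653 0.1959] yaw -0.027 | move [ 0.0123  0.437  -0.0541] turn -0.027 | xy if turned first 0.0004 0.4372 q6 1.62
t5.png scale 6.0 off 330 210
```

View pics/w5.png

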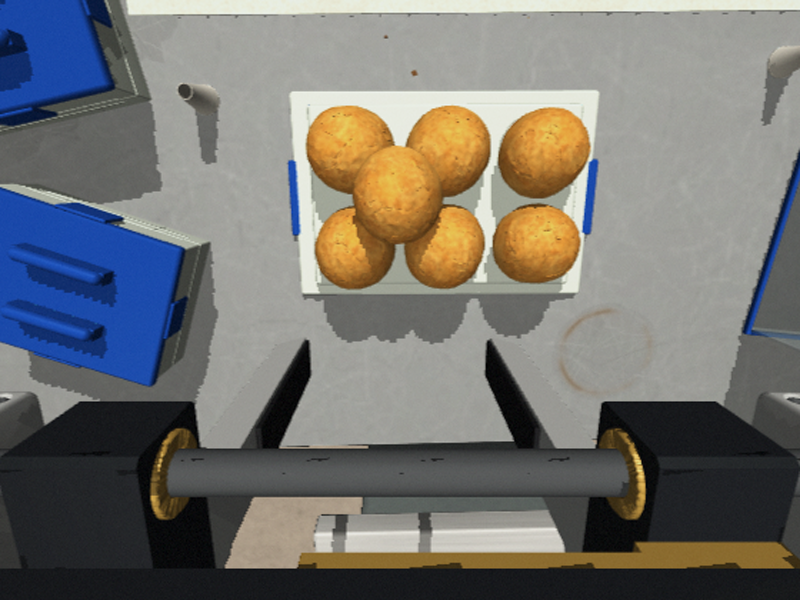

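View pics/t5.png

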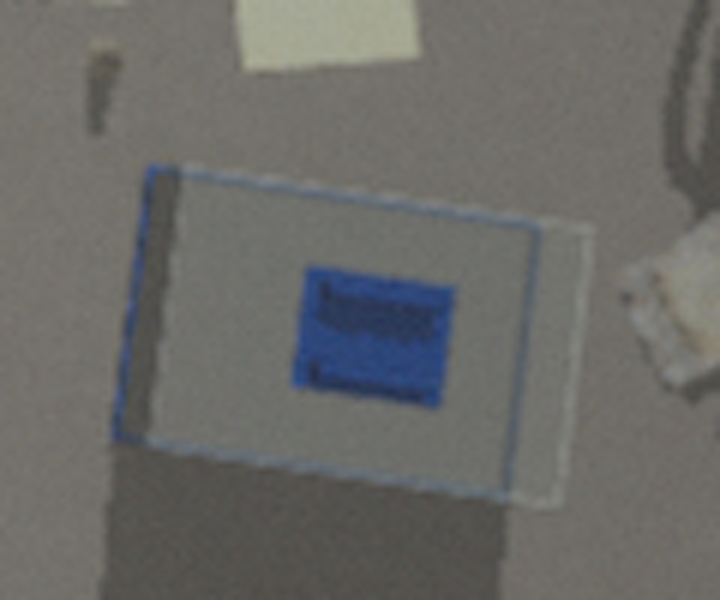

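To row units: -0.03 m is -1.5, -0.02 m is -1, -0.112 rad is -1.12.

```bash
python3 nudge.py '[0.076, 0, 0, -1, -1.12, 0.08, 0, 0, -1.5, -1.12, 0.088, 0, 0, 0, -1.12, 0.088, 0, 0, 0, -1.12, 0.088, 0, 0, 0, -1.12, 0.088, 0, 0, 0, -1.12, 0.088, 0, 0, 0, -1.12, 0.088, 0, 0, 0, -1.12, 0.088, 0, 0, 0, -1.12, 0.088, 0, 0, 0, -1.12, 0.088, 0, 0, 0, -1.12, 0.088, 0, 0, 0, -1.12, 0.088, 0, 0, 0, -1.13, 0.088, 0, 0, 0, 0]'; python3 - <<'E'
from h import *
s={"extrinsics":np.load("w5.npy"),"fx":310.028,"fy":310.028,"cx":278.113,"cy":208.415}
W=[w(s,u/1.42857,v/1.42857,.006) for u,v in [(291,91),(599,91),(579,294),(302,295)]]
print(fit(np.array([(81,120),(81,-120),(-81,-120),(-81,120)])/1000,W))
go(.415,-.422,.25,1.43)
E
```

```text
time: 30.83
tool_pos: [0.4219, 0.0652, 0.2449]
ee_rot: [-3.141, 0.0, 1.431]
wrist_force: [-0.9, -0.1, -0.1]
width: 0.0879
finger_force: 0.0
(array([0.48157135, 0.02753966]), np.float64(-0.024978165160397185), array([0.00195193, 0.00220868, 0.00139171, 0.00132218]))
t 30.8 tcp [0.4219 0.0652 0.2449] yaw 1.431 | move [-0.4834  0.0608 -0.005 ] turn 0.001 | xy if turned first -0.4833 0.0615 q6 0.16
```

```bash
python3 nudge.py '[0.088, -2, 0.25, 0, 0, 0.088, -2, 0.25, 0, 0, 0.088, -2, 0.25, 0, 0, 0.088, -2, 0.25, 0, 0, 0.088, -2, 0.25, 0, 0, 0.088, -2, 0.25, 0, 0, 0.088, -2, 0.25, 0, 0, 0.088, -2, 0.25, 0, 0, 0.088, -2, 0.25, 0, 0, 0.088, -2, 0.25, 0, 0, 0.088, -2, 0.25, 0, 0, 0.088, -2, 0.25, 0, 0, 0.088, 0, 0, 0, 0, 0.088, 0, 0, 0, 0, 0.088, 0, 0, 0, 0]'; python3 - <<'E'
from h import *
go(.4216,-.3719,.25,1.43)
s=robot.snapshot("wrist"); crop(s,0,0,560,420,"w6.png"); np.save("w6.npy",s["extrinsics"])
E
```

```text
time: 32.08
tool_pos: [0.4131, -0.4185, 0.2445]
ee_rot: [-3.141, -0.001, 1.428]
wrist_force: [-0.5, 0.3, 0.1]
width: 0.088
finger_force: 0.0
t 32.1 tcp [ 0.4131 -0.4185  0.2445] yaw 1.428 | move [ 0.0473  0.0018 -0.0054] turn -0.002 | xy if turned first 0.0473 0.0019 q6 -0.75
w6.png scale 1.4285714285714286 off 0 0
```

View pics/w6.png

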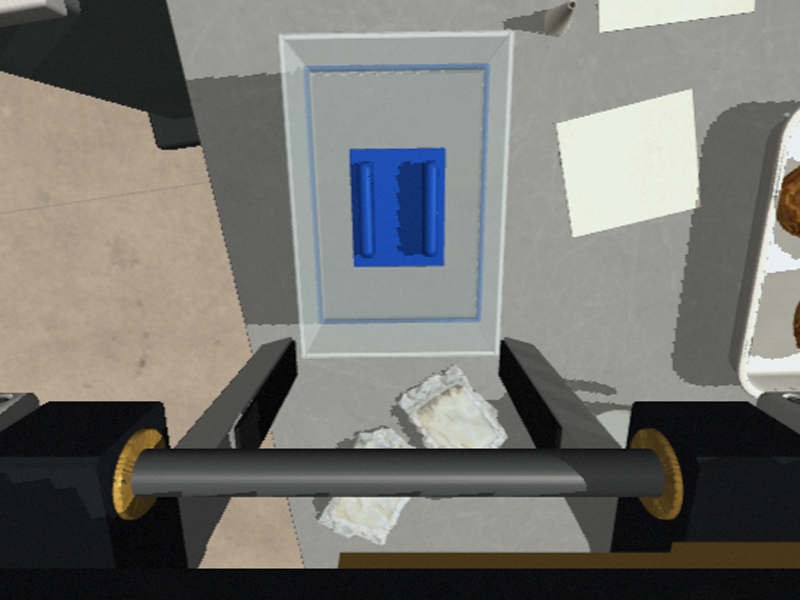

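```bash
python3 - <<'E'
from h import *
s={"extrinsics":np.load("w6.npy"),"fx":310.028,"fy":310.028,"cx":278.113,"cy":208.415}
W=[w(s,u/1.42857,v/1.42857,.104) for u,v in [(279,36),(513,31),(498,355),(302,357)]]
t,th,r=fit(np.array([(-77,113),(77,113),(77,-113),(-77,-113)])/1000,W); print(t,th,r)
print(np.mean([w(s,u/1.42857,v/1.42857,.104) for u,v in [(350,149),(445,149),(445,266),(355,267)]],0))
go(*t,.15,th+np.pi/2)
E
```

```text
[ 0.42268595 -0.36385771] -0.12947625018068953 [0.00292526 0.00224712 0.00228913 0.0025939 ]
[ 0.4231288  -0.36423046  0.104     ]
t 32.1 tcp [ 0.4133 -0.4178  0.2452] yaw 1.429 | move [0.0547 0.0017 0.0952] turn -0.012 | xy if turned first 0.0547 0.0023 q6 -0.75
```

```bash
python3 nudge.py '[0.088, 1.5, 0.05, 1, -0.12, 0.088, 1.235, 0.05, 1.5, 0, 0.088, 0, 0, 1.5, 0, 0.088, 0, 0, 1.25, 0, 0.088, 0, 0, 0, 0, 0.088, 0, 0, 0, 0, 0.088, 0, 0, 0, 0, 0.088, 0, 0, 0, 0]'; python3 - <<'E'
from h import *
go(.4229,-.364,.108,1.441)
E
```

```text
time: 32.8
tool_pos: [0.4235, -0.3654, 0.1433]
ee_rot: [3.138, 0.003, 1.442]
wrist_force: [-0.5, -0.5, 0.0]
width: 0.0881
finger_force: 0.0
t 32.8 tcp [ 0.4235 -0.3654  0.1433] yaw 1.442 | move [ 0.0014 -0.0009  0.0353] turn 0.001 | xy if turned first 0.0014 -0.0009 q6 -0.68
```

```bash
python3 nudge.py '[0.088, 0.07, -0.045, 0.9, 0, 0.088, 0, 0, 0.55, 0, 0.088, 0, 0, 0.275, 0, 0.088, 0, 0, 0, 0, 0.088, 0, 0, 0, 0, 0.04, 0, 0, 0, 0, 0.04, 0, 0, 0, 0, 0.04, 0, 0, 0, 0, 0.04, 0, 0, 0, 0, 0.04, 0, 0, 0, 0, 0.04, 0, 0, -0.5, 0, 0.04, 0, 0, -1.5, 0, 0.04, 0, 0, -2, 0, 0.04, 0, 0, -2, 0, 0.04, 0, 0, -1.5, 0, 0.04, 0, 0, 0, 0, 0.04, 0, 0, 0, 0]'; python3 - <<'E'
from h import *
go(*cp(0,0),.26,np.pi/2+TH)
E
```

```text
time: 34.22
tool_pos: [0.4222, -0.3636, 0.2584]
ee_rot: [3.138, 0.003, 1.442]
wrist_force: [-0.2, 0.6, -2.8]
width: 0.0534
finger_force: 30.0
t 34.2 tcp [ 0.4222 -0.3636  0.2584] yaw 1.442 | move [ 0.3965  0.0076 -0.0029] turn -0.102 | xy if turned first 0.3937 0.0481 q6 -0.68
```

```bash
sed -i 's/^C0=.*/C0=(.4811,.0281);TH=-.0258/' h.py; python3 nudge.py '[0.04, 0, 0, 0, -0.5, 0.04, 0, 0, 0, -0.52, 0.04, 1.97, 0.24, 0, 0, 0.04, 1.97, 0.24, 0, 0, 0.04, 1.97, 0.24, 0, 0, 0.04, 1.97, 0.24, 0, 0, 0.04, 1.97, 0.24, 0, 0, 0.04, 1.97, 0.24, 0, 0, 0.04, 1.97, 0.24, 0, 0, 0.04, 1.97, 0.24, 0, 0, 0.04, 1.97, 0.24, 0, 0, 0.04, 1.97, 0.24, 0, 0, 0.04, 0, 0, 0, 0, 0.04, 0, 0, 0, 0, 0.04, 0, 0, 0, 0, 0.04, 0, 0, 0, 0]'; python3 - <<'E'
from h import *
go(*cp(0,0),.114,np.pi/2+TH)
s=robot.snapshot("wrist"); crop(s,0,0,560,420,"w7.png"); np.save("w7.npy",s["extrinsics"])
E
```

```text
time: 35.55
tool_pos: [0.4796, 0.0285, 0.2542]
ee_rot: [-3.139, 0.001, 1.542]
wrist_force: [-0.3, -0.2, -2.1]
width: 0.0536
finger_force: 30.0
t 35.5 tcp [0.4796 0.0285 0.2542] yaw 1.542 | move [-0.0003  0.0019  0.1402] turn -0.003 | xy if turned first -0.0003 0.0019 q6 -0.03
w7.png scale 1.4285714285714286 off 0 0
```

View pics/w7.png

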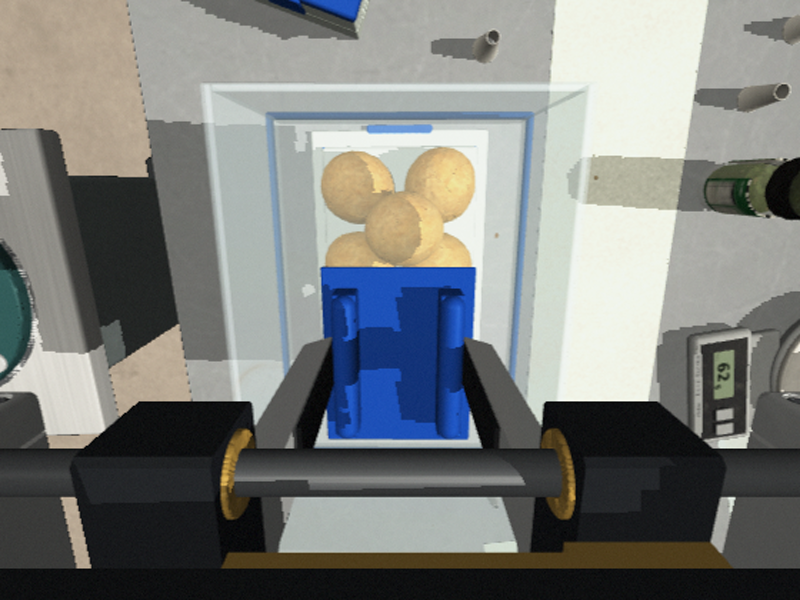

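```bash
python3 - <<'E'
from h import *
s={"extrinsics":np.load("w7.npy"),"fx":310.028,"fy":310.028,"cx":278.113,"cy":208.415}
def m(a,b,z,off):
    A,B=[w(s,u/1.42857,v/1.42857,z)[:2] for u,v in(a,b)]; d=(B-A)/np.linalg.norm(B-A); th=np.arctan2(d[1],d[0]); c=(A+B)/2-off*np.array([-d[1],d[0]]); print(A,B,"len",np.linalg.norm(B-A),"c",c,"th",th)
m((203,85),(590,85),.25,.113); m((269,115),(533,114),.146,.113); m((312,130),(488,131),.006,.12)
print(cp(0,0)); go(*cp(0,0),.114,np.pi/2+TH)
E
```

```text
[0.41043407 0.14002951] [0.55661663 0.13575166] len 0.14624514815428002 c [0.48021996 0.02493894] th -0.02925538965924681
[0.4064609  0.14347919] [0.56555221 0.13939838] len 0.15914364739577125 c [0.48310897 0.02847594] th -0.025645123487328343
[0.40661075 0.14953893] [0.56585917 0.14404635] len 0.15934310708914806 c [0.48209854 0.02686395] th -0.03447696694194022
[0.4811 0.0281]
t 35.6 tcp [0.4798 0.0282 0.2547] yaw 1.541 | move [-0.      0.0016  0.1407] turn -0.004 | xy if turned first -0.0000 0.0016 q6 -0.03
```

```bash
python3 nudge.py '[0.04, 0, 0.06, 1, 0, 0.04, 0, 0, 1.25, 0, 0.04, 0, 0, 1.25, 0, 0.04, 0, 0, 1.25, 0, 0.04, 0, 0, 0.75, 0, 0.04, 0, 0, 0.5, 0, 0.04, 0, 0, 0, 0, 0.04, 0, 0, 0, 0, 0.04, 0, 0, 0, 0]'; python3 - <<'E'
from h import *
go(*cp(0,0),.1145,np.pi/2+TH)
E
```

```text
time: 36.35
tool_pos: [0.4824, 0.029, 0.1372]
ee_rot: [3.139, 0.0, 1.543]
wrist_force: [-0.4, -0.2, -1.5]
width: 0.0537
finger_force: 30.0
t 36.4 tcp [0.4824 0.029  0.1372] yaw 1.543 | move [-0.0009 -0.0013  0.0227] turn -0.002 | xy if turned first -0.0009 -0.0013 q6 -0.03
```

```bash
python3 nudge.py '[0.04, -0.045, -0.05, 0.25, 0, 0.04, 0, 0, 0.25, 0, 0.04, 0, 0, 0.2, 0, 0.04, 0, 0, 0.15, 0, 0.04, 0, 0, 0.15, 0, 0.04, 0, 0, 0.1, 0, 0.04, 0, 0, 0, 0, 0.04, 0, 0, 0, 0, 0.04, 0, 0, 0, 0, 0.04, 0, 0, 0, 0]'; python3 - <<'E'
from h import *
go(*cp(0,0),.1145,np.pi/2+TH)
E
```

```text
time: 37.18
tool_pos: [0.4809, 0.0287, 0.1152]
ee_rot: [3.14, 0.0, 1.544]
wrist_force: [-0.7, 1.7, 5.2]
width: 0.0532
finger_force: 30.0
t 37.2 tcp [0.4809 0.0287 0.1152] yaw 1.544 | move [-0.0006  0.0002  0.0007] turn -0.001 | xy if turned first -0.0006 0.0002 q6 -0.03
```

```bash
python3 nudge.py '[0.04, 0, 0, 0.05, 0, 0.04, 0, 0, 0.025, 0, 0.04, 0, 0, 0, 0, 0.088, 0, 0, 0, 0, 0.088, 0, 0, 0, 0, 0.088, 0, 0, 0, 0, 0.088, 0, 0, -1, 0, 0.088, 0, 0, -2, 0, 0.088, 0, 0, -2, 0, 0.088, 0, 0, -2, 0, 0.088, 0, 0, 0, 0, 0.088, 2, 0, 0, 0, 0.088, 2, 0, 0, 0, 0.088, 2, 0, 0, 0, 0.088, 1.5, 0, 0, 0, 0.088, 0, 0, 0, 0, 0.088, 0, 0, 0, 0, 0.088, 0, 0, 0, 0]'; python3 - <<'E'
from h import *
s=robot.snapshot("wrist"); crop(s,0,0,560,420,"w8.png"); np.save("w8.npy",s["extrinsics"])
go(.424,.3087,.25)
E
```

```text
time: 38.68
tool_pos: [0.4843, 0.1782, 0.2515]
ee_rot: [-3.141, 0.001, 1.544]
wrist_force: [0.6, -1.1, -0.4]
width: 0.0881
finger_force: 0.0
w8.png scale 1.4285714285714286 off 0 0
t 38.7 tcp [0.4845 0.1777 0.2518] yaw 1.543 | move [ 0.1293 -0.0641  0.0017] turn 0.000 | xy if turned first 0.1293 -0.0641 q6 0.27
```

View pics/w8.png

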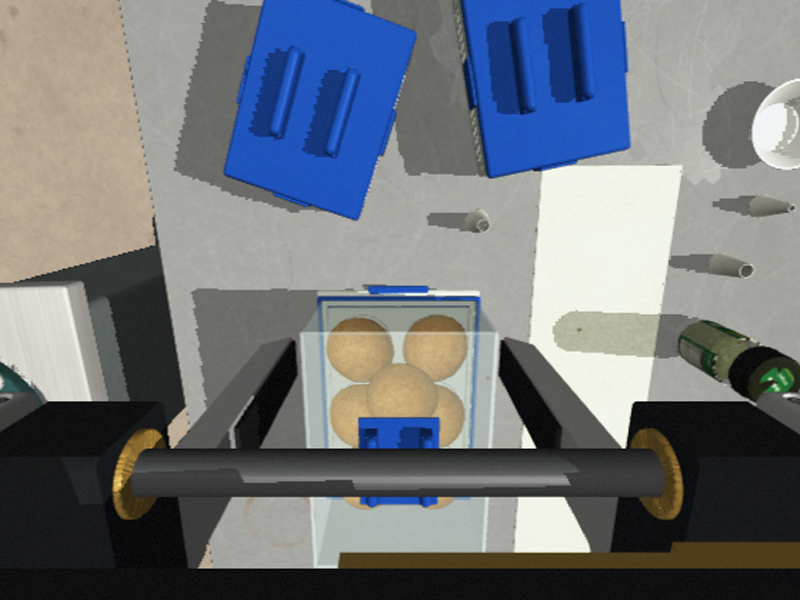

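```bash
cat >> h.py <<'E'
def box(s,tr,br,bl,lugs,k=1.42857,zl=.058):
    W=[w(s,u/k,v/k,zl) for u,v in (tr,br,bl)]
    t,th,r=fit(np.array([(58,75),(58,-75),(-58,-75)])/1000,W)
    L=[w(s,u/k,v/k,zl+.017)[:2] for u,v in lugs]; c=np.mean(L,0); d=L[0]-L[1]+L[2]-L[3]
    print("lid",t,th,r,"lugs",c,"th",np.arctan2(-d[0],d[1]),"len",np.linalg.norm(d)/2,"sep",np.linalg.norm(L[0]-L[2])); return c,np.arctan2(-d[0],d[1])
E
python3 - <<'E'
from h import *
s={"extrinsics":np.load("w8.npy"),"fx":310.028,"fy":310.028,"cx":278.113,"cy":208.415}
c,th=box(s,(415,33),(358,219),(226,174),[(295,50),(275,133),(353,72),(330,153)])
go(*c,.16,th+np.pi/2)
c,th=box(s,(627,0),(630,150),(489,176),[(520,22),(527,110),(580,8),(585,98)])
E
```

```text
lid [0.42617867 0.31124874] -0.34975125378733424 [0.00375948 0.00198942 0.00350319] lugs [0.42671848 0.30996966] th -0.34757834337643045 len 0.059340578602617725 sep 0.0439071541038498
t 38.7 tcp [0.4845 0.1777 0.2518] yaw 1.543 | move [ 0.1307 -0.0614  0.0917] turn 0.320 | xy if turned first 0.1048 -0.0993 q6 0.27
lid [0.61120945 0.32448649] 0.05838643855540169 [0.02649459 0.01815719 0.00898613] lugs [0.60275287 0.33370403] th 0.1359103594039614 len 0.05924368554204948 sep 0.04265876000511297
```

```bash
python3 nudge.py '[0.088, 0, 0, 0, 1.07, 0.088, 0, 0, 0, 1.07, 0.088, 0, 0, 0, 1.06, 0.088, 1.31, -1.24, 0, 0, 0.088, 1.31, -1.24, 0, 0, 0.088, 1.31, -1.24, 0, 0, 0.088, 1.31, -1.24, 1, 0, 0.088, 0, 0, 2, 0, 0.088, 0, 0, 2, 0, 0.088, 0, 0, 1.5, 0, 0.088, 0, 0, 1, 0, 0.088, 0, 0, 0, 0, 0.088, 0, 0, 0, 0, 0.088, 0, 0, 0, 0, 0.088, 0, 0, 0, 0]'; python3 - <<'E'
from h import *
go(.4266,.3106,.0625,1.223)
E
```

```text
time: 39.98
tool_pos: [0.4286, 0.3112, 0.105]
ee_rot: [3.138, -0.004, 1.223]
wrist_force: [0.5, -0.1, -0.0]
width: 0.088
finger_force: 0.0
t 40.0 tcp [0.4286 0.3112 0.105 ] yaw 1.223 | move [-0.0014 -0.0018  0.0424] turn -0.000 | xy if turned first -0.0014 -0.0018 q6 0.87
```

```bash
python3 nudge.py '[0.088, -0.07, -0.09, 1, 0, 0.088, 0, 0, 0.75, 0, 0.088, 0, 0, 0.375, 0, 0.088, 0, 0, 0, 0, 0.088, 0, 0, 0, 0, 0.04, 0, 0, 0, 0, 0.04, 0, 0, 0, 0, 0.04, 0, 0, 0, 0, 0.04, 0, 0, 0, 0, 0.04, 0, 0, 0, 0, 0.04, 0, 0, -0.5, 0, 0.04, 0, 0, -1.5, 0, 0.04, 0, 0, -2, 0, 0.04, 0, 0, -2, 0, 0.04, 0, 0, -2, 0, 0.04, 0, 0, -1, 0, 0.04, 0, 0, 0, 0, 0.04, 0, 0, 0, 0, 0.04, 0, 0, 0, 0]'; python3 - <<'E'
from h import *
go(*cp(0,0),.24,np.pi/2+TH)
E
```

```text
time: 41.57
tool_pos: [0.4236, 0.3097, 0.2372]
ee_rot: [-3.139, 0.003, 1.224]
wrist_force: [-0.5, -0.8, -2.5]
width: 0.0538
finger_force: 30.0
t 41.6 tcp [0.4236 0.3097 0.2372] yaw 1.224 | move [-0.2453  0.1498 -0.0024] turn -0.321 | xy if turned first -0.2800 0.0647 q6 0.87
```

To row units: -0.04 m is -2, 0.0092 m is 0.46, -0.107 rad is -1.07.

```bash
python3 nudge.py '[0.04, 0, 0, 0, -1.07, 0.04, 0, 0, 0, -1.07, 0.04, 0, 0, 0, -1.07, 0.04, -2, 0.46, 0, 0, 0.04, -2, 0.46, 0, 0, 0.04, -2, 0.46, 0, 0, 0.04, -2, 0.46, 0, 0, 0.04, -2, 0.46, 0, 0, 0.04, -2, 0.46, 0, 0, 0.04, -2, 0.46, 0, 0, 0.04, 0, 0, 0, 0, 0.04, 0, 0, 0, 0, 0.04, 0, 0, 0, 0, 0.04, 0, 0, 0, 0]'; python3 - <<'E'
from h import *
go(.4809,.0287,.1725,1.544)
s=robot.snapshot("wrist"); crop(s,0,0,560,420,"w9.png"); np.save("w9.npy",s["extrinsics"])
a=cv2.imread("pics/w7.png")[250:450,300:500]; b=cv2.imread("pics/w9.png")[250:450,300:500]
cv2.imwrite("pics/cmp.png",cv2.resize(np.hstack([a,b]),(800,400)))
E
```

```text
time: 42.73
tool_pos: [0.4809, 0.0297, 0.238]
ee_rot: [-3.138, -0.001, 1.546]
wrist_force: [0.2, 0.2, -2.2]
width: 0.0535
finger_force: 30.0
t 42.7 tcp [0.4809 0.0297 0.238 ] yaw 1.546 | move [-0.0011  0.0003  0.0655] turn 0.002 | xy if turned first -0.0011 0.0003 q6 -0.03
w9.png scale 1.4285714285714286 off 0 0
```

View pics/cmp.png

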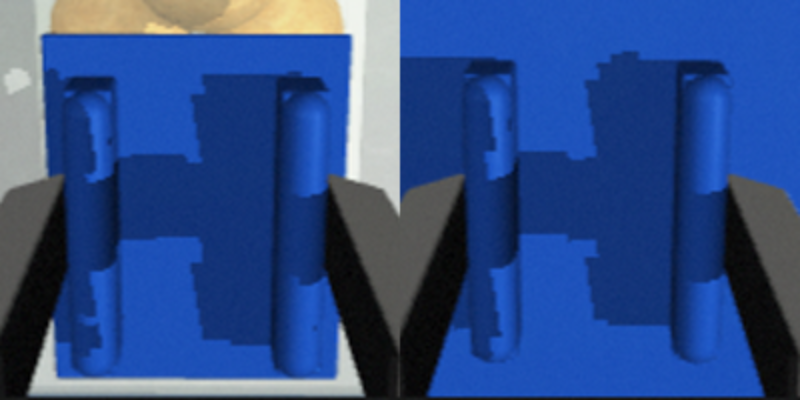

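To row units: -0.0046 m is -0.23, 0.015 m is 0.75, -0.002 rad is -0.02.

```bash
python3 nudge.py '[0.04, -0.23, 0, 0.5, -0.02, 0.04, 0, 0, 0.75, 0, 0.04, 0, 0, 0.5, 0, 0.04, 0, 0, 0.2, 0, 0.04, 0, 0, 0, 0, 0.04, 0, 0, 0, 0, 0.04, 0, 0, 0, 0, 0.04, 0, 0, 0, 0]'; python3 - <<'E'
from h import *
go(.4809,.0252,.1725,1.544)
E
```

```text
time: 43.45
tool_pos: [0.4821, 0.0241, 0.2017]
ee_rot: [3.14, 0.0, 1.547]
wrist_force: [0.2, 0.2, -1.5]
width: 0.0537
finger_force: 30.0
t 43.5 tcp [0.4821 0.0241 0.2017] yaw 1.547 | move [ 0.0011 -0.0012  0.0292] turn 0.003 | xy if turned first 0.0011 -0.0013 q6 -0.04
```

```bash
python3 nudge.py '[0.04, 0.05, -0.055, 0.25, 0.03, 0.04, 0, 0, 0.25, 0, 0.04, 0, 0, 0.15, 0, 0.04, 0, 0, 0.15, 0, 0.04, 0, 0, 0.15, 0, 0.04, 0, 0, 0, 0, 0.04, 0, 0, 0, 0, 0.04, 0, 0, 0, 0]'; python3 - <<'E'
from h import *
go(.4809,.0252,.1725,1.544)
E
```

```text
time: 44.12
tool_pos: [0.4806, 0.025, 0.1818]
ee_rot: [3.141, 0.0, 1.544]
wrist_force: [-0.1, -0.5, -3.2]
width: 0.0536
finger_force: 30.0
t 44.1 tcp [0.4806 0.025  0.1818] yaw 1.544 | move [0.0002 0.0003 0.0093] turn -0.000 | xy if turned first 0.0002 0.0003 q6 -0.04
```

Below the lug tops (.190) with no contact force: the lugs are in the recesses.

```bash
python3 nudge.py '[0.04, 0, 0, 0.15, 0, 0.04, 0, 0, 0.15, 0, 0.04, 0, 0, 0.1, 0, 0.04, 0, 0, 0.1, 0, 0.04, 0, 0, 0, 0, 0.04, 0, 0, 0, 0, 0.04, 0, 0, 0, 0, 0.04, 0, 0, 0, 0]'; python3 - <<'E'
from h import *
go(.4809,.0252,.1725,1.544)
E
```

```text
time: 44.78
tool_pos: [0.4805, 0.0251, 0.1737]
ee_rot: [3.14, 0.0, 1.544]
wrist_force: [-2.0, -0.2, 6.2]
width: 0.0536
finger_force: 30.0
t 44.8 tcp [0.4805 0.0251 0.1737] yaw 1.544 | move [0.0001 0.0004 0.0012] turn -0.000 | xy if turned first 0.0001 0.0004 q6 -0.04
```

To row units: 0.0327 m is 1.635, 0.0154 m is 0.77, -0.08 rad is -0.8.

```bash
python3 nudge.py '[0.04, 0, 0, 0.05, 0, 0.04, 0, 0, 0, 0, 0.088, 0, 0, 0, 0, 0.088, 0, 0, 0, 0, 0.088, 0, 0, 0, 0, 0.088, 0, 0, -1, 0, 0.088, 0, 0, -2, 0, 0.088, 0, 0, -2, 0, 0.088, 1.635, 0.77, 0, 0, 0.088, 1.635, 0.77, 0, 0, 0.088, 1.635, 0.77, 0, 0, 0.088, 1.635, 0.77, 0, 0, 0.088, 1.635, 0.77, 0, 0, 0.088, 1.635, 0.77, 0, 0, 0.088, 1.635, 0.77, 0, -0.8, 0.088, 1.635, 0.77, 0, -0.8, 0.088, 0, 0, 0, 0, 0.088, 0, 0, 0, 0, 0.088, 0, 0, 0, 0, 0.088, 0, 0, 0, 0]'; python3 - <<'E'
from h import *
go(.6028,.3337,.11,1.707)
s=robot.snapshot("wrist"); crop(s,0,0,560,420,"w10.png"); np.save("w10.npy",s["extrinsics"])
E
```

```text
time: 46.45
tool_pos: [0.608, 0.2833, 0.2713]
ee_rot: [3.141, 0.0, 1.702]
wrist_force: [-0.6, 0.1, 0.8]
width: 0.0879
finger_force: 0.0
t 46.5 tcp [0.608  0.2833 0.2713] yaw 1.702 | move [0.0507 0.0014 0.1613] turn -0.005 | xy if turned first 0.0507 0.0016 q6 0.22
w10.png scale 1.4285714285714286 off 0 0
```

View pics/w10.png

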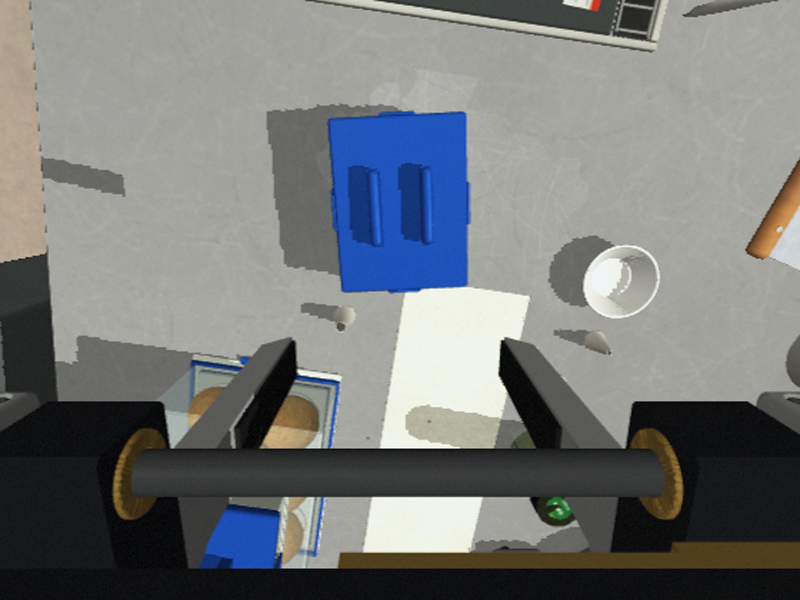

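```bash
python3 - <<'E'
from h import *
s={"extrinsics":np.load("w10.npy"),"fx":310.028,"fy":310.028,"cx":278.113,"cy":208.415}
c,th=box(s,(466,112),(467,287),(342,292),[(373,171),(378,243),(426,168),(428,241)])
go(*c,.1,th+np.pi/2)
E
```

```text
lid [0.60535112 0.33628557] 0.17661636565036964 [0.0015771  0.00083966 0.00177641] lugs [0.60578232 0.3371432 ] th 0.18257949557767503 len 0.05902751716757722 sep 0.043110322925877
t 46.5 tcp [0.608  0.2831 0.2717] yaw 1.702 | move [0.0539 0.0047 0.1717] turn -0.051 | xy if turned first 0.0535 0.0074 q6 0.22
```

```bash
python3 nudge.py '[0.088, 0, 0, 0, -0.48, 0.088, 1.35, 0.185, 1.5, 0, 0.088, 1.325, 0.185, 1.5, 0, 0.088, 0, 0, 2, 0, 0.088, 0, 0, 2, 0, 0.088, 0, 0, 1, 0, 0.088, 0, 0, 0.5, 0, 0.088, 0, 0, 0, 0, 0.088, 0, 0, 0, 0, 0.088, 0, 0, 0, 0, 0.088, 0, 0, 0, 0]'; python3 - <<'E'
from h import *
go(.6056,.3368,.0625,1.75)
E
```

```text
time: 47.42
tool_pos: [0.6074, 0.3388, 0.1045]
ee_rot: [3.136, -0.001, 1.751]
wrist_force: [1.6, -0.1, 1.2]
width: 0.0879
finger_force: 0.0
t 47.4 tcp [0.6074 0.3388 0.1045] yaw 1.751 | move [-0.0017 -0.0024  0.042 ] turn 0.001 | xy if turned first -0.0017 -0.0024 q6 0.25
```

```bash
python3 nudge.py '[0.088, -0.085, -0.11, 1, 0, 0.088, 0, 0, 0.75, 0, 0.088, 0, 0, 0.35, 0, 0.088, 0, 0, 0, 0, 0.088, 0, 0, 0, 0, 0.04, 0, 0, 0, 0, 0.04, 0, 0, 0, 0, 0.04, 0, 0, 0, 0, 0.04, 0, 0, 0, 0, 0.04, 0, 0, 0, 0, 0.04, 0, 0, -0.5, 0, 0.04, 0, 0, -1.5, 0, 0.04, 0, 0, -2, 0, 0.04, 0, 0, -2, 0, 0.04, 0, 0, -2, 0, 0.04, 0, 0, -2, 0, 0.04, 0, 0, -1.5, 0, 0.04, 0, 0, -0.75, 0, 0.04, 0, 0, 0, 0, 0.04, 0, 0, 0, 0]';python3 nudge.py '[0.04, 0, 0, 0, 1.03, 0.04, 0, 0, 0, 1.03, 0.04, 0, 0, 0, 0, 0.04, 0, 0, 0, 0]'; python3 - <<'E'
from h import *
go(.4807,.0252,.31,1.544)
E
```

```text
time: 49.08
tool_pos: [0.604, 0.3364, 0.3042]
ee_rot: [3.14, -0.0, 1.752]
wrist_force: [-0.1, -0.1, -4.8]
width: 0.0536
finger_force: 30.0
time: 49.42
tool_pos: [0.6032, 0.336, 0.3003]
ee_rot: [-3.136, 0.003, 1.548]
wrist_force: [-0.2, -0.1, -2.6]
width: 0.054
finger_force: 30.0
t 49.4 tcp [0.6032 0.336  0.3003] yaw 1.548 | move [-0.3135 -0.1156 -0.0083] turn 0.004 | xy if turned first -0.3140 -0.1142 q6 0.45
```

To row units: -0.0348 m is -1.74, -0.0128 m is -0.64, 0.004 rad is 0.04.

```bash
python3 nudge.py '[0.04, -1.74, -0.64, 0, 0, 0.04, -1.74, -0.64, 0, 0, 0.04, -1.74, -0.64, 0, 0, 0.04, -1.74, -0.64, 0, 0, 0.04, -1.74, -0.64, 0, 0, 0.04, -1.74, -0.64, 0, 0, 0.04, -1.74, -0.64, 0, 0, 0.04, -1.74, -0.64, 0, 0, 0.04, -1.74, -0.64, 0, 0.04, 0.04, 0, 0, 0, 0, 0.04, 0, 0, 0, 0, 0.04, 0, 0, 0, 0, 0.04, 0, 0, 0, 0]'; python3 - <<'E'
from h import *
go(.4807,.0252,.2305,1.544)
s=robot.snapshot("wrist"); crop(s,0,0,560,420,"w11.png"); np.save("w11.npy",s["extrinsics"])
a=cv2.imread("pics/w9.png")[250:450,300:500]; b=cv2.imread("pics/w11.png")[250:450,300:500]
cv2.imwrite("pics/cmp2.png",cv2.resize(np.hstack([a,b]),(800,400)))
E
```

```text
time: 50.5
tool_pos: [0.481, 0.0271, 0.3031]
ee_rot: [-3.141, -0.0, 1.544]
wrist_force: [0.7, -0.3, -2.9]
width: 0.054
finger_force: 30.0
t 50.5 tcp [0.481  0.0271 0.3031] yaw 1.544 | move [-0.0019 -0.0002  0.0726] turn 0.000 | xy if turned first -0.0019 -0.0002 q6 -0.04
w11.png scale 1.4285714285714286 off 0 0
```

View pics/cmp2.png

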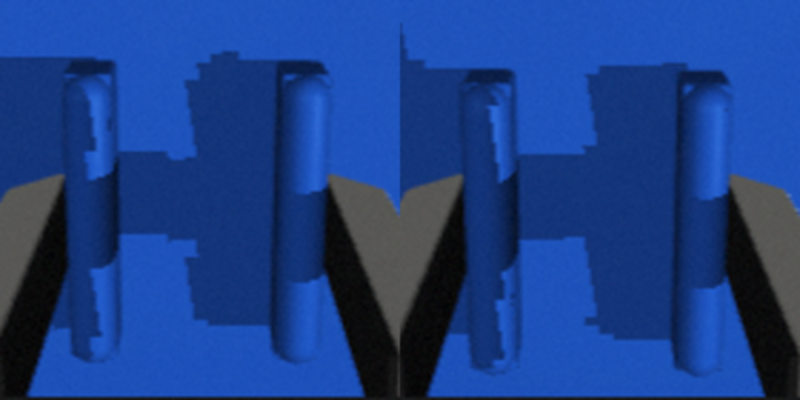

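```bash
python3 nudge.py '[0.04, 0, 0, 0.75, 0, 0.04, 0, 0, 0.75, 0, 0.04, 0, 0, 0.4, 0, 0.04, 0, 0, 0.2, 0, 0.04, 0, 0, 0, 0, 0.04, 0, 0, 0, 0, 0.04, 0, 0, 0, 0, 0.04, 0, 0, 0, 0]'; python3 - <<'E'
from h import *
go(.4806,.0276,.2305,1.544)
E
```

```text
time: 51.22
tool_pos: [0.4813, 0.0262, 0.2627]
ee_rot: [3.14, 0.0, 1.542]
wrist_force: [-0.1, -0.3, -3.8]
width: 0.0534
finger_force: 30.0
t 51.2 tcp [0.4813 0.0262 0.2627] yaw 1.542 | move [ 0.0014 -0.0008  0.0322] turn -0.002 | xy if turned first 0.0014 -0.0008 q6 -0.03
```

To row units: 0.006 m is 0.3, 0.004 m is 0.2, -0.002 rad is -0.02.

```bash
python3 nudge.py '[0.04, 0.065, -0.03, 0.3, -0.02, 0.04, 0, 0, 0.3, 0, 0.04, 0, 0, 0.2, 0, 0.04, 0, 0, 0.15, 0, 0.04, 0, 0, 0.15, 0, 0.04, 0, 0, 0, 0, 0.04, 0, 0, 0, 0, 0.04, 0, 0, 0, 0]'; python3 - <<'E'
from h import *
go(.4806,.0276,.2305,1.544)
E
```

```text
time: 51.88
tool_pos: [0.4804, 0.0274, 0.2399]
ee_rot: [3.141, 0.0, 1.544]
wrist_force: [-0.3, 0.5, -2.5]
width: 0.0535
finger_force: 30.0
t 51.9 tcp [0.4804 0.0274 0.2399] yaw 1.544 | move [0.0002 0.0002 0.0094] turn -0.000 | xy if turned first 0.0002 0.0002 q6 -0.03
```

Engaged again; now seat, release, rise, and step back to check.

```bash
python3 nudge.py '[0.04, 0, 0, 0.15, 0, 0.04, 0, 0, 0.15, 0, 0.04, 0, 0, 0.1, 0, 0.04, 0, 0, 0.1, 0, 0.04, 0, 0, 0.05, 0, 0.04, 0, 0, 0, 0, 0.04, 0, 0, 0, 0, 0.04, 0, 0, 0, 0]'; python3 nudge.py '[0.088, 0, 0, 0, 0, 0.088, 0, 0, 0, 0, 0.088, 0, 0, 0, 0, 0.088, 0, 0, -0.5, 0, 0.088, 0, 0, -1.5, 0, 0.088, 0, 0, -1.5, 0, 0.088, 0, 0, -1.5, 0, 0.088, -2, 0, 0, 0, 0.088, -2, 0, 0, 0, 0.088, -2, 0, 0, 0, 0.088, -2, 0, 0, 0, 0.088, -2, 0, 0, 0, 0.088, -2, 0, 0, 0, 0.088, -2, 0, 0, 0, 0.088, 0, 0, 0, 0, 0.088, 0, 0, 0, 0, 0.088, 0, 0, 0, 0, 0.088, 0, 0, 0, 0]'; python3 - <<'E'
from h import *
s=robot.snapshot("side"); s2=robot.snapshot("top")
a=cv2.resize(s["color"][200:360,180:400],(440,320),interpolation=2); b=cv2.resize(s2["color"][160:320,180:360],(360,320),interpolation=2)
cv2.imwrite("pics/fin.png",np.hstack([a,b]))
E
```

```text
time: 52.55
tool_pos: [0.4803, 0.0274, 0.2301]
ee_rot: [3.141, 0.0, 1.544]
wrist_force: [-2.0, 0.4, 5.8]
width: 0.0534
finger_force: 30.0
time: 54.05
tool_pos: [0.4731, -0.2514, 0.3294]
ee_rot: [3.141, 0.0, 1.545]
wrist_force: [0.1, -0.6, -0.3]
width: 0.0879
finger_force: 0.0
```

View pics/fin.png

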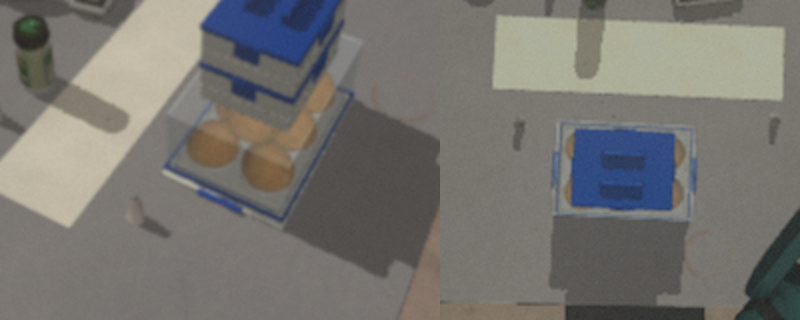

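The picture shows the cover home on the base, both boxes stacked flush at about (620,170), and the jar and nozzles still standing. I'm handing in.

```bash
python3 -c "
from bench import robot
print(robot.close_job())"
```

```text
the job is handed in; nothing more can be done
None
```

The job is handed in at about 54 s: all six seats filled, one bun saddled on top, the cover home on the base and both boxes stacked flush, with the jar and nozzles still standing in the final pictures.

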